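Fetch the setting ring from behind the chucks

ROBOT

A 7-joint arm with a two-finger parallel gripper is mounted at the origin on the work surface. World frame = base frame: x ahead of the robot, y to its left, z up, the work surface at z = 0. Lengths are in m, angles in rad, forces in N, time in s.
With the tool pointing down it reaches from about 0.4 to 0.85 m from the base axis. Payload 4.5 kg.
Tool frame: the origin (TCP) lies midway between the tips of the shut fingers; the grasp point (between the pads) lies 19 mm behind it; z points along the fingers, y is the direction in which the jaws open and shut (so a half turn about z gives the same grasp; the last joint's range is limited). The gripper opens to 88 mm and grips with 3 to 60 N. Pads are 18 mm wide; open, the fingers measure 123 mm over their backs; the gripper's body (75 mm by 187 mm) begins 45 mm behind the grasp point.
Start: joints at [1.36, 0.689, -0.195, 1.565, 0.157, 0.902, -0.215], TCP at [0.152, -0.606, 0.239] pointing down, gripper open.
Joint ranges: [-3.01, 3.01], [-0.46, 2.08], [-1.47, 1.51], [0.13, 2.56], [-1, 4.14], [0.04, 2.09], [-2.66, 2.66]. Speed limits (rad/s): [2.57, 2.57, 3.14, 3.14, 3.14, 3.14, 3.14].

INTERFACE

Orientations are given as a unit quaternion [x, y, z, w].
In Python, from plant import r, viewer gives the robot as it stands.
- The arm moves only by the tool play_rows, never from a script. Its argument "commands" is a list of rows, each an object with "delta_rot": the turn, a rotation vector about the tool's x, y, z normalised to -1 to 1, where 1 is pi rad, a list of three; "travel": the shift along the tool's x, y, z normalised to -1 to 1, where 1 is 15 cm, a list of three; "gripper": the opening, from -1 (shut) to 1 (fully open). In form: [{"delta_rot": [wx, wy, wz], "travel": [x, y, z], "gripper": gripper}, ...]. A call has 1 to 12 rows; each row is the pose to reach, as a shift and turn from the pose commanded when the call began, along the tool's axes at that moment, turning the shorter way round; what a row does not reach only later rows make up. A row lasts 1/8 s, in which the tool goes at most 62.5 mm and 10.7 degrees, less where a joint would pass 70% of its speed; a pose out of reach is approached as far as the arm can. A call with a number of a shift or a turn outside -1 to 1 is refused whole. A call with a gripper value outside its range is refused whole. The fingers move at their own pace and stop on an object; "force" is the grip in N (left out, the last holds). Time passes only in rows, so rows that repeat a pose let the fingers close. It gives the time, the measured TCP pose, the force and the opening at its end, in the units of the state.
- r.get_state(): the state, without advancing time (a new reading comes with each control period).
- viewer.snapshot(name): name is "scene" or "top" or "wrist"; returns a dict with "color" (400x640x3 uint8, red, green, blue), "z_map" (400x640 float32, m along the optical axis (not along the pixel's ray), 0 where there is no reading), "fx", "fy", "cx", "cy" (pixels), "origin" and "attitude" of the camera in the world. Camera axes: x right, y up, looking along -z (the intrinsics and any distortion apply to the point x, -y, -z); pixel columns grow to the right and rows downward; lengths in m; the calibration is good to about 2 mm. The wrist camera is an equidistant fisheye: a pixel r from the principal point sees the ray r / f radians off the axis. A picture is of the moment at which its call begins.
- r.finish_job(): hands the job in, once; it reports no verdict.
Trained networks look in the newest picture that a camera, given by its name, has taken for a name from the list of things; names that differ only in an ending like _2 or _b are one class to them, and where a whole thing is asked for, a point or a joint stands for the part that bears it (a point fixed in the world has none). Each returns a list of dicts, best first, with "conf" (0 to 1); they miss things now and then, are a little off and sometimes report something else, mostly with a low value. They report only what shows in the picture. A call takes as long as a camera call. They do not tell look-alikes from the thing itself.
- viewer.outline_of(camera, label): "pixels" (400x640 bool, what is visible of it) and "at" ([column, row] in pixels, amid what is visible of it).
- viewer.pinpoint(camera, label): "at" ([column, row] in pixels: a listed point, or the origin of a listed thing).
The state is a dict: "clock": time; "q": joint angles; "qd": joint speeds; "joint_torque": joint torques, N m; "tool_pos": TCP position; "eef_rot": TCP orientation; "contact_force": force on the tool from outside, world axes, zero at the start; "moment": the same for the moment, N m; "opening": opening from 0.0 (shut) to 1.0 (fully open).
Only numpy, scipy, OpenCV 4.12 (cv2) and the standard library are available. Lean on these libraries where they do the work, as an engineer would, in place of code of your own. Each camera call takes 0.05 s, during which the arm holds its last target. There are 200 camera calls.

TASK

The brass-coloured setting ring lies in the tray behind three collet chucks. First stand all three chucks upright on the green mat and leave the ring alone meanwhile; then, with all three still on the mat, lay the ring flat on the white spot of the dark plate, wholly on the spot; finally put each chuck back upright, wholly on the pad that matches its collar. Do not knock a chuck over, and leave the black ring in the tray where it is.

Things in the scene. Friction and masses are not known exactly. Their poses are not given: they have to be found in the camera images.
- chuck_red: Loose collet chuck with a red collar, standing on its nut, about 0.55 kg. From below: dark nut, 50 mm in diameter, from 0 to 30 mm; red collar, 52 mm in diameter, from 30 to 40 mm; plain bright round steel shank, 25 mm in diameter, from 40 to 100 mm (the top). Grip it by the shank from above, at any yaw. Origin at the centre of its underside, z up its axis.
- chuck_blue: Loose collet chuck with a blue collar, standing on its nut, about 0.55 kg. From below: dark nut, 50 mm in diameter, from 0 to 30 mm; blue collar, 52 mm in diameter, from 30 to 40 mm; plain bright round steel shank, 25 mm in diameter, from 40 to 100 mm (the top). Grip it by the shank from above, at any yaw. Origin at the centre of its underside, z up its axis.
- chuck_yellow: Loose collet chuck with a yellow collar, standing on its nut, about 0.55 kg. From below: dark nut, 50 mm in diameter, from 0 to 30 mm; yellow collar, 52 mm in diameter, from 30 to 40 mm; plain bright round steel shank, 25 mm in diameter, from 40 to 100 mm (the top). Grip it by the shank from above, at any yaw. Origin at the centre of its underside, z up its axis.
- ring_brass: Loose brass-coloured setting ring lying flat, 50 mm outside, 28 mm bore, 30 mm high, about 0.28 kg; at the start on the tray floor, on the side of the chucks away from the robot, about 15 mm from each. Once they are gone it can be gripped from above across its outside, fingers closing along the tray's long side (y of the pads). Origin at the centre of its underside, z up its axis.
- ring_black: Loose black ring, 44 mm outside, 24 mm high, lying in one of the two tray corners nearest the robot (an orange box, 52 mm square, 30 mm high, is in the other). It stays there. The grey tray is 180 by 250 mm, its floor 5 mm and its rim 13 mm above the table, the far rim 55 mm beyond the brass ring's first centre. Origin at the centre of its underside.
- pad_red: Fixed round red pad, 74 mm in diameter, 4 mm thick, home of the red-collared chuck, which stands on it at the start. The pads lie 66 mm from the brass ring's first place: one towards the robot, one to each side, colours changing places. Origin at the centre of its underside, on the tray floor 5 mm above the table. Its x axis points along the tray away from the robot, y along the tray's long side.
- pad_blue: Fixed round blue pad, 74 mm in diameter, 4 mm thick, home of the blue-collared chuck, which stands on it at the start. The pads lie 66 mm from the brass ring's first place: one towards the robot, one to each side, colours changing places. Origin at the centre of its underside, on the tray floor 5 mm above the table. Its x axis points along the tray away from the robot, y along the tray's long side.
- pad_yellow: Fixed round yellow pad, 74 mm in diameter, 4 mm thick, home of the yellow-collared chuck, which stands on it at the start. The pads lie 66 mm from the brass ring's first place: one towards the robot, one to each side, colours changing places. Origin at the centre of its underside, on the tray floor 5 mm above the table. Its x axis points along the tray away from the robot, y along the tray's long side.
- mat: Fixed green mat with a black edge, 290 mm along its x axis by 120 mm along its y axis, 4 mm thick, on the table to the left or right of the tray, empty. Origin at the centre of its underside.
- plate: Fixed dark checking plate, 140 by 140 mm, 25 mm high, on the other side of the tray, with a white round spot in its middle, 74 mm in diameter and raised another 4 mm (its top is 29 mm above the origin). Origin at the centre of the plate's underside.
Things that resemble listed ones, but are neither listed nor needed, are in the scene too. Leave any orange look-alike of the chuck_red alone.

How it is judged:
By the outcome, as a careful person would: the job done as asked, in the order asked, and still so for the second after the job is handed in, with the robot touching nothing.
It also fails if it takes over 144 s, if anything falls off the work surface, if the arm or the gripper's body presses on something with over 40 N, if the wrist force passes 120 N, or if a joint passes its speed limit or range.

## Working session

There is one attempt and no reset: what is moved stays moved. The work goes in short steps, Python scripts to look and compute and a tool call to move; the robot and the scene stay as the last step left them, time stands still between calls to the robot, and variables do not carry over. Pictures are saved under pics/ and viewed, about 12 in all and at most 16, crops included, and the job is handed in when it is done.

Besides the shell and the picture viewer there is one more tool, called after ">>>" in YAML: its name, and indented under it one key for each argument. play_rows: Moves the arm, as the interface text tells. Its arguments: {"type":"object","properties":{"commands":{"type":"array","items":{"type":"object","properties":{"delta_rot":{"type":"array","items":{"type":"number","minimum":-1,"maximum":1}},"travel":{"type":"array","items":{"type":"number","minimum":-1,"maximum":1}},"gripper":{"type":"number"}}}},"force":{"type":"number"}},"required":["commands"]}

```bash
ls; mkdir -p pics
cat > h.py <<'E'
import numpy as np, cv2
from scipy.spatial.transform import Rotation as R
from plant import r, viewer
def snap(n): return viewer.snapshot(n)
def att(s):
    a=np.array(s['attitude'],float)
    return a if a.shape==(3,3) else R.from_quat(a).as_matrix()
def cloud(s):
    z=s['z_map'];v,u=np.mgrid[0:400,0:640]
    P=np.stack([(u-s['cx'])/s['fx']*z,-(v-s['cy'])/s['fy']*z,-z],-1)
    W=P@att(s).T+np.array(s['origin']); W[z==0]=np.nan
    return W
def ray(s,uv,h):
    d=att(s)@np.array([(uv[0]-s['cx'])/s['fx'],-(uv[1]-s['cy'])/s['fy'],-1])
    o=np.array(s['origin']);return o+d*(h-o[2])/d[2]
def save(s,f,crop=None,k=1):
    im=cv2.cvtColor(s['color'],cv2.COLOR_RGB2BGR)
    if crop: a,b,c,d=crop; im=im[b:d,a:c]
    cv2.imwrite('pics/'+f,cv2.resize(im,None,fx=k,fy=k,interpolation=cv2.INTER_CUBIC))
E
python3 - <<'E'
from h import *
for n in ['scene','top']:
    s=snap(n);save(s,n+'0.png');print(n,s['fx'],s['cx'],s['cy'],s['origin'],s['attitude'])
    W=cloud(s)
    for l in ['chuck_red','chuck_blue','chuck_yellow','ring_brass','ring_black','pad_red','pad_blue','pad_yellow','mat','plate']:
        for o in viewer.outline_of(n,l)[:3]:
            p=W[o['pixels']];print(l,round(o['conf'],2),np.round(o['at']),np.round(np.nanmedian(p,0),3),np.round(np.nanmax(p[:,2]),3),o['pixels'].sum())
print(r.get_state())
E
```

```text
pics
scene 491.5540891356654 311.31846888893017 197.88128530146165 [ 1.12086053 -0.45487673  0.56666873] [0.42141122 0.20909531 0.41075287 0.7810082 ]
chuck_red 0.86 [339. 207.] [0.556 0.022 0.05 ] 0.111 1000
chuck_red 0.72 [228. 186.] [ 0.367 -0.12   0.041] 0.103 972
chuck_blue 0.74 [318. 262.] [ 0.61  -0.068  0.01 ] 0.012 375
chuck_blue 0.56 [321. 233.] [ 0.605 -0.058  0.05 ] 0.112 1269
chuck_yellow 0.76 [392. 218.] [0.632 0.071 0.049] 0.111 1168
ring_brass 0.57 [358. 236.] [0.617 0.011 0.028] 0.037 720
ring_black 0.76 [291. 223.] [ 0.512 -0.051  0.024] 0.032 438
pad_red 0.61 [342. 230.] [0.565 0.014 0.009] 0.049 53
pad_blue 0.65 [323. 235.] [ 0.604 -0.058  0.049] 0.112 1340
pad_blue 0.18 [357. 236.] [0.616 0.01  0.029] 0.037 702
pad_yellow 0.7 [391. 242.] [0.646 0.066 0.009] 0.012 307
mat 0.63 [167. 276.] [ 0.511 -0.305  0.005] 0.009 9111
plate 0.81 [430. 169.] [0.522 0.309 0.025] 0.032 2691
top 446.7244397384917 317.10046480476666 205.15591664265804 [ 0.40208192 -0.01705762  0.90600739] [ 0.03807048 -0.05000131 -0.70018761  0.71118761]
chuck_red 0.76 [360. 284.] [ 0.357 -0.11   0
[... 809 characters left out ...]
] 0.035 5248
{'clock': 1.1, 'q': array([ 1.35983038,  0.68909662, -0.19456753,  1.5653205 ,  0.15728743,
        0.90251951, -0.21508561]), 'qd': array([ 0.00023725,  0.00026547,  0.00057132,  0.00083463, -0.00137838,
       -0.0006326 ,  0.00124354]), 'joint_torque': array([ 3.07764358e-04, -5.27500784e+01, -1.26702849e+00, -1.53744364e+01,
       -5.19793213e-02, -6.32408919e-04,  3.50370101e-05]), 'tool_pos': array([ 0.15146567, -0.6063746 ,  0.23873852]), 'eef_rot': array([ 9.92520154e-01,  1.22080892e-01, -7.50844145e-07,  1.87107494e-05]), 'contact_force': array([0.10140943, 0.2054257 , 0.18160357]), 'moment': array([-0.01152373, -0.02570726,  0.00843612]), 'opening': 1.00028070198623}
```

View both.

View pics/scene0.png

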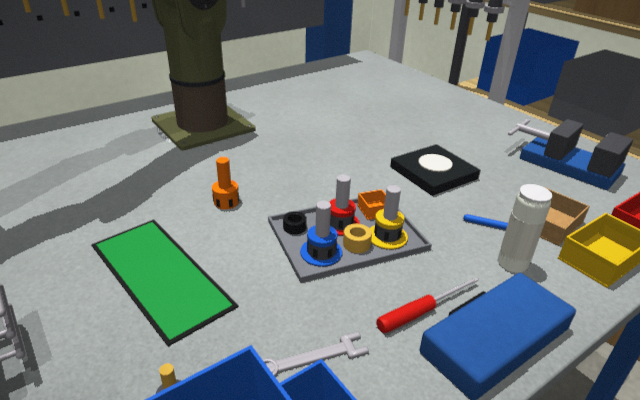

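View pics/top0.png

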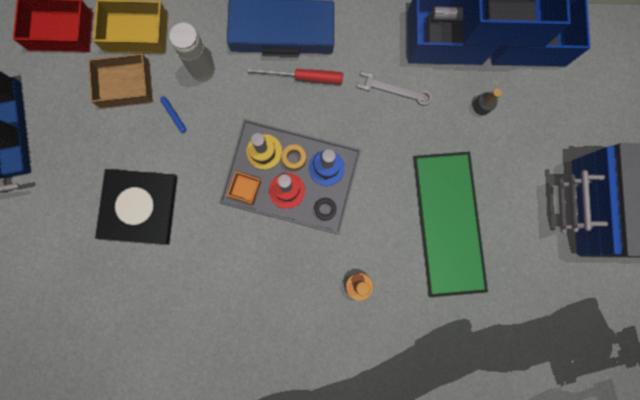

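Scene view: red (339,207), blue (321,233) and yellow (392,218) chucks stand in the tray, with the brass ring at (358,236) and the black ring at (291,223). The mat is on the right (167,276) and the plate on the left (430,169). There are two red candidates. The one at (339,207) stands on the red pad with a red collar. The one at (228,186) is wholly orange and stands outside the tray, so it is the look-alike to leave alone.

```bash
cat > m.py <<'E'
from h import *
def disc(W,c,lo,hi,rad):
    m=(np.hypot(W[...,0]-c[0],W[...,1]-c[1])<rad)&(W[...,2]>lo)&(W[...,2]<hi)
    p=W[m]; 
    if len(p)<4: return None
    (x,y),rr=cv2.minEnclosingCircle(p[:,:2].astype(np.float32));return np.round([x,y,np.median(p[:,2]),rr],4),np.round(p[:,:2].mean(0),4),len(p)
E
python3 - <<'E'
from m import *
for n in ['scene','top']:
    s=snap(n);W=cloud(s);print(n)
    for k,c in dict(red=(.545,.025),blue=(.6,-.05),yel=(.625,.077)).items(): print(k,disc(W,c,.104,.125,.035))
    print('ring',disc(W,(.61,.014),.03,.042,.032))
    for l in ['mat','plate']:
        o=viewer.outline_of(n,l)[0]['pixels'];p=W[o];z=np.nanmedian(p[:,2]);p=p[abs(p[:,2]-z)<.008][:,:2]
        print(l,z,cv2.minAreaRect(p.astype(np.float32)))
    C=s['color'].astype(int);w=(C.min(-1)>150)&(np.hypot(W[...,0]-.51,W[...,1]-.32)<.06)&(W[...,2]>.02)
    print('spot',cv2.minEnclosingCircle(W[w][:,:2].astype(np.float32)),W[w].mean(0))
    g=(abs(W[...,2]-.013)<.004)&(C.max(-1)<115)&(np.ptp(C,-1)<25)&(abs(W[...,0]-.57)<.17)&(abs(W[...,1]-.01)<.17)
    print('tray',g.sum(),cv2.minAreaRect(W[g][:,:2].astype(np.float32)))
    save(s,n+'crop.png',(260,150,440,300) if n=='scene' else (200,100,380,250),4)
E
```

```text
scene
red (array([0.5474, 0.0294, 0.109 , 0.013 ]), array([0.5487, 0.0281]), 111)
blue (array([ 0.5933, -0.0515,  0.1094,  0.014 ]), array([ 0.5964, -0.0512]), 136)
yel (array([0.6229, 0.0802, 0.109 , 0.0135]), array([0.6245, 0.0783]), 116)
ring (array([0.6104, 0.0168, 0.0341, 0.0258]), array([0.6118, 0.0155]), 331)
mat 0.005267665031633395 ((0.4813767075538635, -0.30090761184692383), (0.29973098635673523, 0.1244530975818634), 5.519056797027588)
plate 0.02521989904195432 ((0.5061283707618713, 0.32708626985549927), (0.14314758777618408, 0.14474502205848694), 86.00435638427734)
spot ((0.5063619613647461, 0.32709968090057373), 0.039291366934776306) [0.50690152 0.32625011 0.02942077]
tray 635 ((0.5756961703300476, 0.021781139075756073), (0.24943526089191437, 0.1819896101951599), 76.10816192626953)
top
red (array([0.5453, 0.0299, 0.1098, 0.0124]), array([0.5448, 0.0299]), 149)
blue (array([ 0.5932, -0.0495,  0.1098,  0.0125]), array([ 0.5928, -0.0497]), 145)
yel (array([0.6214, 0.081 , 0.1095, 0.0128]), array([0.6209, 0.0804]), 143)
ring (array([0.6091, 0.0168, 0.0346, 0.0249]), array([0.6087, 0.0168]), 330)
mat 0.005394411199335147 ((0.4837743639945984, -0.3021644353866577), (0.29053404927253723, 0.1221591979265213), 5.858910083770752)
plate 0.026107848804225675 ((0.504743754863739, 0.32769811153411865), (0.1412818282842636, 0.14010117948055267), 86.3573226928711)
spot ((0.506561815738678, 0.32921212911605835), 0.03711644560098648) [0.50512534 0.32891615 0.02972927]
tray 901 ((0.574293851852417, 0.02376186102628708), (0.2489604949951172, 0.1808842122554779), 76.09770202636719)
```

View pics/scenecrop.png

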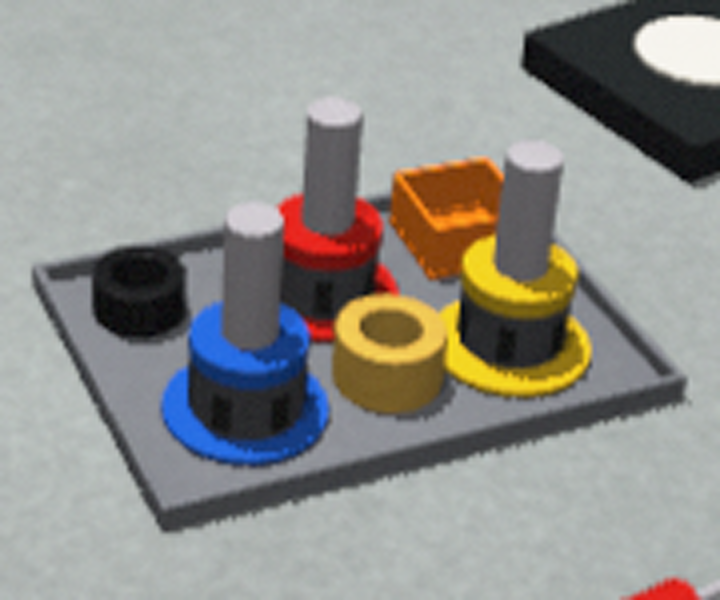

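The enlarged crop confirms the three collars stand on matching pads, the brass ring is behind them, and the black ring is in the near corner. I'll work out the moves next.

```bash
cat > go.py <<'E'
from h import *
psi=np.radians(-13)
def ab(p): return np.array([p[0]*np.cos(psi)+p[1]*np.sin(psi), p[0]*np.sin(psi)-p[1]*np.cos(psi)])
P=dict(red=(.546,.0297),blue=(.593,-.0502),yel=(.622,.0806),ring=(.6095,.0168),spot=(.506,.328),m1=(.393,-.3104),m2=(.4826,-.3015),m3=(.572,-.2926),start=(.1515,-.6064))
E
python3 - <<'E'
from go import *
for k,v in P.items(): print(k,ab(v).round(4), (ab(v)/.15).round(3))
# first move in start axes
y=2*np.arctan2(.12208,.99252);d=np.array(P['red'])-P['start']
print(np.degrees(y),(d@[np.cos(y),np.sin(y)])/.15,(d@[np.sin(y),-np.cos(y)])/.15)
E
```

```text
red [ 0.5253 -0.1518] [ 3.502 -1.012]
blue [ 0.5891 -0.0845] [ 3.927 -0.563]
yel [ 0.5879 -0.2185] [ 3.92  -1.456]
ring [ 0.5901 -0.1535] [ 3.934 -1.023]
spot [ 0.4192 -0.4334] [ 2.795 -2.889]
m1 [0.4528 0.214 ] [3.018 1.427]
m2 [0.5381 0.1852] [3.587 1.235]
m3 [0.6232 0.1564] [4.154 1.043]
start [0.284  0.5568] [1.894 3.712]
14.024324755088818 3.5792643203478924 -3.47692690502149
```

>>> play_rows:
  commands:
    - {"delta_rot": [0, 0, 0.15], "travel": [1, -0.3, 0.16], "gripper": 0.36}
    - {"delta_rot": [0, 0, 0.15], "travel": [1, -0.3, 0.16], "gripper": 0.36}
    - {"delta_rot": [0, 0, 0.15], "travel": [1, -0.3, 0.16], "gripper": 0.36}
    - {"delta_rot": [0, 0, 0.15], "travel": [1, -0.3, 0.16], "gripper": 0.36}
    - {"delta_rot": [0, 0, 0.15], "travel": [1, -0.3, 0.16], "gripper": 0.36}
    - {"delta_rot": [0, 0, 0.15], "travel": [1, -0.3, 0.16], "gripper": 0.36}
  force: 40

```text
clock: 2.15
tool_pos: [0.2841, -0.5277, 0.215]
eef_rot: [0.993, -0.114, -0.0, 0.001]
contact_force: [0.5, -0.1, -0.3]
opening: 0.681
```

>>> play_rows:
  commands:
    - {"delta_rot": [0, 0, 0], "travel": [0.2, -1, 0], "gripper": 0.36}
    - {"delta_rot": [0, 0, 0], "travel": [0.2, -1, 0], "gripper": 0.36}
    - {"delta_rot": [0, 0, 0], "travel": [0.2, -1, 0], "gripper": 0.36}
    - {"delta_rot": [0, 0, 0], "travel": [0.2, -1, 0], "gripper": 0.36}

```text
clock: 2.65
tool_pos: [0.3495, -0.3859, 0.2151]
eef_rot: [0.994, -0.112, 0.0, -0.0]
contact_force: [-0.1, -0.8, -0.5]
opening: 0.675
```

>>> play_rows:
  commands:
    - {"delta_rot": [0, 0, 0], "travel": [0.2, -1, 0], "gripper": 0.36}
    - {"delta_rot": [0, 0, 0], "travel": [0.2, -1, 0], "gripper": 0.36}
    - {"delta_rot": [0, 0, 0], "travel": [0.2, -1, 0], "gripper": 0.36}
    - {"delta_rot": [0, 0, 0], "travel": [0.2, -1, 0], "gripper": 0.36}

```text
clock: 3.15
tool_pos: [0.4125, -0.2479, 0.2149]
eef_rot: [0.994, -0.112, 0.0, 0.0]
contact_force: [-1.2, -1.2, 0.1]
opening: 0.68
```

>>> play_rows:
  commands:
    - {"delta_rot": [0, 0, 0], "travel": [0.2, -1, 0], "gripper": 0.36}
    - {"delta_rot": [0, 0, 0], "travel": [0.2, -1, 0], "gripper": 0.36}
    - {"delta_rot": [0, 0, 0], "travel": [0.2, -1, 0], "gripper": 0.36}
    - {"delta_rot": [0, 0, 0], "travel": [0.2, -1, 0], "gripper": 0.36}

```text
clock: 3.65
tool_pos: [0.4758, -0.1092, 0.2148]
eef_rot: [0.994, -0.113, 0.001, 0.0]
contact_force: [-0.3, 0.2, -0.6]
opening: 0.681
```

>>> play_rows:
  commands:
    - {"delta_rot": [0, 0, 0], "travel": [0.255, -1, 0], "gripper": 0.36}
    - {"delta_rot": [0, 0, 0], "travel": [0.255, -1, 0], "gripper": 0.36}
    - {"delta_rot": [0, 0, 0], "travel": [0.255, -1, 0], "gripper": 0.36}
    - {"delta_rot": [0, 0, 0], "travel": [0.255, -1, 0], "gripper": 0.36}

```text
clock: 4.15
tool_pos: [0.5469, 0.0279, 0.2146]
eef_rot: [0.994, -0.113, 0.001, 0.0]
contact_force: [-0.3, -0.1, -1.2]
opening: 0.681
```

```bash
cat > st.py <<'E'
from go import *
import sys
s=r.get_state();p=s['tool_pos'];Rm=R.from_quat(s['eef_rot']).as_matrix()
print('t',s['clock'],'p',p.round(4),'yaw',np.degrees(np.arctan2(Rm[1,0],Rm[0,0])).round(2),'down',Rm[:,2].round(3),'open',round(s['opening'],3),'F',s['contact_force'].round(1),'q',s['q'].round(2))
for k in sys.argv[1:]:
    d=np.array(P[k])-p[:2]; print(k,[round(float(v),3) for v in (Rm.T@np.array([*d,0]))/.15])
E
python3 st.py red
python3 - <<'E'
from h import *
s=snap('wrist');save(s,'wrist1.png');print({k:s[k] for k in s if k not in('color','z_map')})
E
```

```text
t 4.15 p [0.5469 0.0279 0.2146] yaw -13.01 down [ 0.001 -0.001 -1.   ] open 0.681 F [-0.3 -0.1 -1.2] q [-0.18  0.62  0.08  1.84 -0.07  0.69 -1.87]
red [-0.008, -0.01, -0.0]
{'fx': 309.70691628693146, 'fy': 309.70691628693146, 'cx': 316.51175645516054, 'cy': 195.28624242128564, 'origin': array([0.6224789 , 0.01054472, 0.36119528]), 'attitude': array([ 0.09465542, -0.11824446,  0.7735081 , -0.61542165])}
```

View pics/wrist1.png

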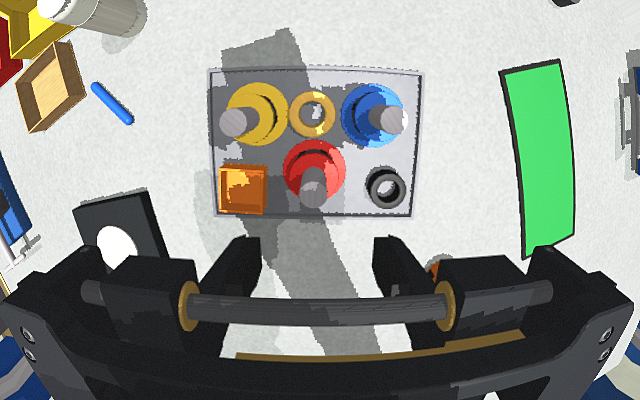

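The wrist view shows the red shank at (315,185), centred between the fingers, with the tray square to the tool. I'll descend and grip.

>>> play_rows:
  commands:
    - {"delta_rot": [0, 0, 0], "travel": [-0.008, -0.008, 0.3], "gripper": 0.36}
    - {"delta_rot": [0, 0, 0], "travel": [-0.008, -0.008, 0.6], "gripper": 0.36}
    - {"delta_rot": [0, 0, 0], "travel": [-0.008, -0.008, 0.85], "gripper": 0.36}
    - {"delta_rot": [0, 0, 0], "travel": [-0.008, -0.008, 0.97], "gripper": 0.36}
    - {"delta_rot": [0, 0, 0], "travel": [-0.008, -0.008, 0.97], "gripper": 0.36}
    - {"delta_rot": [0, 0, 0], "travel": [-0.008, -0.008, 0.97], "gripper": -1}
    - {"delta_rot": [0, 0, 0], "travel": [-0.008, -0.008, 0.97], "gripper": -1}
    - {"delta_rot": [0, 0, 0], "travel": [-0.008, -0.008, 0.97], "gripper": -1}
    - {"delta_rot": [0, 0, 0], "travel": [-0.008, -0.008, 0.97], "gripper": -1}
    - {"delta_rot": [0, 0, 0], "travel": [-0.008, -0.008, 0.97], "gripper": -1}
    - {"delta_rot": [0, 0, 0], "travel": [-0.008, -0.008, 0.97], "gripper": -1}
  force: 40

```text
clock: 5.58
tool_pos: [0.5453, 0.0313, 0.0697]
eef_rot: [0.994, -0.113, 0.0, -0.0]
contact_force: [0.0, 1.7, 6.1]
opening: 0.276
```

>>> play_rows:
  commands:
    - {"delta_rot": [0, 0, 0], "travel": [0, 0, -0.2], "gripper": -1}
    - {"delta_rot": [0, 0, 0], "travel": [0, 0, -0.5], "gripper": -1}
    - {"delta_rot": [0, 0, 0], "travel": [0, 0, -0.8], "gripper": -1}
    - {"delta_rot": [0, 0, 0], "travel": [0, 0, -0.97], "gripper": -1}
    - {"delta_rot": [0, 0, 0], "travel": [0, 0, -0.97], "gripper": -1}

```text
clock: 6.2
tool_pos: [0.5454, 0.0308, 0.2155]
eef_rot: [0.994, -0.113, 0.001, -0.0]
contact_force: [-0.3, -0.5, -6.4]
opening: 0.274
```

```bash
python3 st.py m2
```

```text
t 6.2 p [0.5454 0.0308 0.2155] yaw -12.99 down [ 0.002 -0.    -1.   ] open 0.274 F [-0.3 -0.5 -6.4] q [-0.19  0.62  0.08  1.84 -0.07  0.68 -1.87]
m2 [0.09, 2.253, -0.001]
```

>>> play_rows:
  commands:
    - {"delta_rot": [0, 0, 0], "travel": [0, 0.15, 0], "gripper": -1}
    - {"delta_rot": [0, 0, 0], "travel": [0.01, 0.4, 0], "gripper": -1}
    - {"delta_rot": [0, 0, 0], "travel": [0.03, 0.75, 0], "gripper": -1}
    - {"delta_rot": [0, 0, 0], "travel": [0.04, 1, 0], "gripper": -1}

```text
clock: 6.7
tool_pos: [0.5147, -0.119, 0.2124]
eef_rot: [0.993, -0.114, -0.002, 0.001]
contact_force: [0.7, 0.3, -5.5]
opening: 0.274
```

>>> play_rows:
  commands:
    - {"delta_rot": [0, 0, 0], "travel": [0.02, 0.35, 0], "gripper": -1}
    - {"delta_rot": [0, 0, 0], "travel": [0.03, 0.7, 0], "gripper": -1}
    - {"delta_rot": [0, 0, 0], "travel": [0.05, 1, 0], "gripper": -1}

```text
clock: 7.08
tool_pos: [0.4883, -0.2659, 0.2122]
eef_rot: [0.994, -0.114, -0.002, -0.0]
contact_force: [0.7, 0.1, -4.4]
opening: 0.268
```

>>> play_rows:
  commands:
    - {"delta_rot": [0, 0, 0], "travel": [0, 0.15, 0], "gripper": -1}
    - {"delta_rot": [0, 0, 0], "travel": [0, 0.25, 0], "gripper": -1}
    - {"delta_rot": [0, 0, 0], "travel": [0, 0.25, 0], "gripper": -1}
    - {"delta_rot": [0, 0, 0], "travel": [0, 0.25, 0.3], "gripper": -1}
    - {"delta_rot": [0, 0, 0], "travel": [0, 0.25, 0.6], "gripper": -1}
    - {"delta_rot": [0, 0, 0], "travel": [0, 0.25, 0.8], "gripper": -1}
    - {"delta_rot": [0, 0, 0], "travel": [0, 0.25, 0.95], "gripper": -1}
    - {"delta_rot": [0, 0, 0], "travel": [0, 0.25, 1], "gripper": -1}
    - {"delta_rot": [0, 0, 0], "travel": [0, 0.25, 1], "gripper": -1}
    - {"delta_rot": [0, 0, 0], "travel": [0, 0.25, 1], "gripper": -1}

```text
clock: 8.32
tool_pos: [0.4832, -0.3003, 0.0651]
eef_rot: [0.994, -0.112, 0.001, 0.0]
contact_force: [-0.9, 0.1, -5.1]
opening: 0.273
```

```bash
python3 st.py m2
```

```text
t 8.325 p [ 0.4832 -0.3003  0.0651] yaw -12.9 down [ 0.001 -0.    -1.   ] open 0.273 F [-0.9  0.1 -5.1] q [ 0.47  0.87  0.    1.87 -0.01  0.4  -1.31]
m2 [-0.002, 0.008, -0.0]
```

>>> play_rows:
  commands:
    - {"delta_rot": [0, 0, 0], "travel": [0, 0, 0.008], "gripper": -1}
    - {"delta_rot": [0, 0, 0], "travel": [0, 0, 0.008], "gripper": -1}
    - {"delta_rot": [0, 0, 0], "travel": [0, 0, 0.008], "gripper": 0.36}
    - {"delta_rot": [0, 0, 0], "travel": [0, 0, 0.008], "gripper": 0.36}
    - {"delta_rot": [0, 0, 0], "travel": [0, 0, 0.008], "gripper": 0.36}
    - {"delta_rot": [0, 0, 0], "travel": [0, 0, 0.008], "gripper": 0.36}
    - {"delta_rot": [0, 0, 0], "travel": [0, 0, -0.3], "gripper": 0.36}
    - {"delta_rot": [0, 0, 0], "travel": [0, 0, -0.65], "gripper": 0.36}
    - {"delta_rot": [0, 0, 0], "travel": [0, 0, -0.99], "gripper": 0.36}
    - {"delta_rot": [0, 0, 0], "travel": [0, 0, -0.99], "gripper": 0.36}

```text
clock: 9.57
tool_pos: [0.4846, -0.3024, 0.2172]
eef_rot: [0.994, -0.113, 0.004, 0.002]
contact_force: [-0.3, 0.6, -0.8]
opening: 0.68
```

>>> play_rows:
  commands:
    - {"delta_rot": [0, 0, 0], "travel": [0.17, -0.9, 0], "gripper": 0.36}
    - {"delta_rot": [0, 0, 0], "travel": [0.17, -0.9, 0], "gripper": 0.36}
    - {"delta_rot": [0, 0, 0], "travel": [0.17, -0.9, 0], "gripper": 0.36}

```text
clock: 9.95
tool_pos: [0.5389, -0.1688, 0.2119]
eef_rot: [0.994, -0.109, -0.001, -0.002]
contact_force: [-0.0, -0.1, -0.5]
opening: 0.678
```

>>> play_rows:
  commands:
    - {"delta_rot": [0, 0, 0], "travel": [0.17, -0.9, 0], "gripper": 0.36}
    - {"delta_rot": [0, 0, 0], "travel": [0.17, -0.9, 0], "gripper": 0.36}
    - {"delta_rot": [0, 0, 0], "travel": [0.17, -0.9, 0], "gripper": 0.36}
    - {"delta_rot": [0, 0, 0], "travel": [0.17, -0.9, 0], "gripper": 0.36}
    - {"delta_rot": [0, 0, 0], "travel": [0.17, -0.9, 0], "gripper": 0.36}

```text
clock: 10.58
tool_pos: [0.5915, -0.0524, 0.2128]
eef_rot: [0.993, -0.115, -0.001, 0.001]
contact_force: [-0.1, -1.2, -0.1]
opening: 0.684
```

```bash
python3 st.py blue
```

```text
t 10.575 p [ 0.5915 -0.0524  0.2128] yaw -13.19 down [-0.002 -0.002 -1.   ] open 0.684 F [-0.1 -1.2 -0.1] q [-0.03  0.68  0.07  1.7  -0.06  0.77 -1.74]
blue [0.006, -0.017, -0.0]
```

>>> play_rows:
  commands:
    - {"delta_rot": [0, 0, 0], "travel": [0, -0.015, 0.3], "gripper": 0.36}
    - {"delta_rot": [0, 0, 0], "travel": [0, -0.015, 0.6], "gripper": 0.36}
    - {"delta_rot": [0, 0, 0], "travel": [0, -0.015, 0.85], "gripper": 0.36}
    - {"delta_rot": [0, 0, 0], "travel": [0, -0.015, 0.96], "gripper": 0.36}
    - {"delta_rot": [0, 0, 0], "travel": [0, -0.015, 0.96], "gripper": 0.36}
    - {"delta_rot": [0, 0, 0], "travel": [0, -0.015, 0.96], "gripper": -1}
    - {"delta_rot": [0, 0, 0], "travel": [0, -0.015, 0.96], "gripper": -1}
    - {"delta_rot": [0, 0, 0], "travel": [0, -0.015, 0.96], "gripper": -1}
    - {"delta_rot": [0, 0, 0], "travel": [0, -0.015, 0.96], "gripper": -1}
    - {"delta_rot": [0, 0, 0], "travel": [0, -0.015, 0.96], "gripper": -1}
    - {"delta_rot": [0, 0, 0], "travel": [0, -0.015, 0.96], "gripper": -1}

```text
clock: 11.95
tool_pos: [0.5934, -0.0478, 0.0697]
eef_rot: [0.994, -0.113, 0.0, 0.0]
contact_force: [-0.1, -1.7, 5.9]
opening: 0.274
```

>>> play_rows:
  commands:
    - {"delta_rot": [0, 0, 0], "travel": [0, 0, -0.2], "gripper": -1}
    - {"delta_rot": [0, 0, 0], "travel": [0, 0, -0.5], "gripper": -1}
    - {"delta_rot": [0, 0, 0], "travel": [0, 0, -0.8], "gripper": -1}
    - {"delta_rot": [0, 0, 0], "travel": [0, 0, -0.97], "gripper": -1}
    - {"delta_rot": [0, 0, 0], "travel": [0, 0, -0.97], "gripper": -1}

```text
clock: 12.58
tool_pos: [0.5937, -0.0466, 0.2155]
eef_rot: [0.994, -0.113, 0.001, -0.0]
contact_force: [-0.2, 0.2, -5.0]
opening: 0.276
```

>>> play_rows:
  commands:
    - {"delta_rot": [0, 0, 0], "travel": [0.02, 0.15, 0], "gripper": -1}
    - {"delta_rot": [0, 0, 0], "travel": [0.05, 0.4, 0], "gripper": -1}
    - {"delta_rot": [0, 0, 0], "travel": [0.1, 0.75, 0], "gripper": -1}
    - {"delta_rot": [0, 0, 0], "travel": [0.14, 1, 0], "gripper": -1}

```text
clock: 13.08
tool_pos: [0.5776, -0.2001, 0.2119]
eef_rot: [0.994, -0.114, -0.003, 0.0]
contact_force: [-0.0, -0.1, -5.0]
opening: 0.273
```

>>> play_rows:
  commands:
    - {"delta_rot": [0, 0, 0], "travel": [0.04, 0.25, 0], "gripper": -1}
    - {"delta_rot": [0, 0, 0], "travel": [0.06, 0.45, 0], "gripper": -1}
    - {"delta_rot": [0, 0, 0], "travel": [0.087, 0.61, 0], "gripper": -1}
    - {"delta_rot": [0, 0, 0], "travel": [0.087, 0.61, 0], "gripper": -1}
    - {"delta_rot": [0, 0, 0], "travel": [0.087, 0.61, 0], "gripper": -1}
    - {"delta_rot": [0, 0, 0], "travel": [0.087, 0.61, 0], "gripper": -1}

```text
clock: 13.82
tool_pos: [0.5722, -0.288, 0.2139]
eef_rot: [0.994, -0.112, -0.001, -0.001]
contact_force: [-0.7, -0.5, -4.7]
opening: 0.27
```

```bash
python3 st.py m3
```

```text
t 13.825 p [ 0.5722 -0.288   0.2139] yaw -12.84 down [-0.001  0.002 -1.   ] open 0.27 F [-0.7 -0.5 -4.7] q [ 0.38  0.74  0.03  1.55 -0.03  0.86 -1.38]
m3 [0.005, 0.03, -0.0]
```

>>> play_rows:
  commands:
    - {"delta_rot": [0, 0, 0], "travel": [0, 0.02, 0.3], "gripper": -1}
    - {"delta_rot": [0, 0, 0], "travel": [0, 0.02, 0.6], "gripper": -1}
    - {"delta_rot": [0, 0, 0], "travel": [0, 0.02, 0.8], "gripper": -1}
    - {"delta_rot": [0, 0, 0], "travel": [0, 0.02, 0.95], "gripper": -1}
    - {"delta_rot": [0, 0, 0], "travel": [0, 0.02, 1], "gripper": -1}
    - {"delta_rot": [0, 0, 0], "travel": [0, 0.02, 1], "gripper": -1}
    - {"delta_rot": [0, 0, 0], "travel": [0, 0.02, 1], "gripper": -1}

```text
clock: 14.7
tool_pos: [0.5723, -0.2928, 0.0654]
eef_rot: [0.994, -0.113, 0.001, 0.0]
contact_force: [0.3, -0.8, -4.5]
opening: 0.272
```

>>> play_rows:
  commands:
    - {"delta_rot": [0, 0, 0], "travel": [0, 0, 0.006], "gripper": -1}
    - {"delta_rot": [0, 0, 0], "travel": [0, 0, 0.006], "gripper": -1}
    - {"delta_rot": [0, 0, 0], "travel": [0, 0, 0.006], "gripper": 0.36}
    - {"delta_rot": [0, 0, 0], "travel": [0, 0, 0.006], "gripper": 0.36}
    - {"delta_rot": [0, 0, 0], "travel": [0, 0, 0.006], "gripper": 0.36}
    - {"delta_rot": [0, 0, 0], "travel": [0, 0, 0.006], "gripper": 0.36}
    - {"delta_rot": [0, 0, 0], "travel": [0, 0, -0.3], "gripper": 0.36}
    - {"delta_rot": [0, 0, 0], "travel": [0, 0, -0.65], "gripper": 0.36}
    - {"delta_rot": [0, 0, 0], "travel": [0, 0, -0.99], "gripper": 0.36}
    - {"delta_rot": [0, 0, 0], "travel": [0, 0, -0.99], "gripper": 0.36}

```text
clock: 15.95
tool_pos: [0.574, -0.2945, 0.2179]
eef_rot: [0.994, -0.113, 0.005, 0.002]
contact_force: [0.1, 0.2, -0.4]
opening: 0.678
```

>>> play_rows:
  commands:
    - {"delta_rot": [0, 0, 0], "travel": [-0.1, -0.9, 0], "gripper": 0.36}
    - {"delta_rot": [0, 0, 0], "travel": [-0.1, -0.9, 0], "gripper": 0.36}
    - {"delta_rot": [0, 0, 0], "travel": [-0.1, -0.9, 0], "gripper": 0.36}

```text
clock: 16.32
tool_pos: [0.5873, -0.1509, 0.2118]
eef_rot: [0.994, -0.109, -0.001, -0.002]
contact_force: [0.2, -0.2, 0.7]
opening: 0.676
```

>>> play_rows:
  commands:
    - {"delta_rot": [0, 0, 0], "travel": [-0.1, -0.9, 0], "gripper": 0.36}
    - {"delta_rot": [0, 0, 0], "travel": [-0.1, -0.9, 0], "gripper": 0.36}
    - {"delta_rot": [0, 0, 0], "travel": [-0.1, -0.9, 0], "gripper": 0.36}

```text
clock: 16.7
tool_pos: [0.6026, -0.017, 0.212]
eef_rot: [0.994, -0.109, -0.001, -0.002]
contact_force: [-0.1, 0.1, 0.2]
opening: 0.675
```

>>> play_rows:
  commands:
    - {"delta_rot": [0, 0, 0], "travel": [-0.03, -0.7, 0], "gripper": 0.36}
    - {"delta_rot": [0, 0, 0], "travel": [-0.03, -0.7, 0], "gripper": 0.36}
    - {"delta_rot": [0, 0, 0], "travel": [-0.03, -0.7, 0], "gripper": 0.36}
    - {"delta_rot": [0, 0, 0], "travel": [-0.03, -0.7, 0], "gripper": 0.36}
    - {"delta_rot": [0, 0, 0], "travel": [-0.03, -0.7, 0], "gripper": 0.36}

```text
clock: 17.32
tool_pos: [0.6218, 0.0772, 0.213]
eef_rot: [0.993, -0.115, -0.0, 0.001]
contact_force: [0.0, 0.2, 0.2]
opening: 0.682
```

```bash
python3 st.py yel
python3 - <<'E'
from m import *
s=snap('top');W=cloud(s);save(s,'top2.png')
for k,c in dict(red=(.483,-.301),blue=(.572,-.292),yel=(.622,.08)).items(): print(k,disc(W,c,.095,.125,.035))
print('ring',disc(W,(.61,.014),.03,.042,.032))
E
```

```text
t 17.325 p [0.6218 0.0772 0.213 ] yaw -13.18 down [-0.001 -0.002 -1.   ] open 0.682 F [0.  0.2 0.2] q [-0.25  0.72  0.09  1.6  -0.08  0.83 -1.93]
yel [-0.004, -0.022, -0.0]
red (array([ 0.4832, -0.3005,  0.1048,  0.0125]), array([ 0.4827, -0.3   ]), 163)
blue (array([ 0.5724, -0.2947,  0.1047,  0.0128]), array([ 0.5715, -0.2933]), 161)
yel (array([0.6213, 0.0804, 0.1092, 0.013 ]), array([0.62, 0.08]), 164)
ring (array([0.609 , 0.0171, 0.0344, 0.0251]), array([0.6081, 0.0169]), 335)
```

View pics/top2.png

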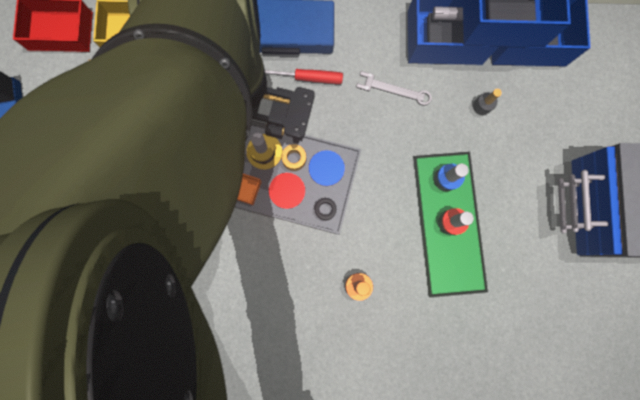

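Red and blue stand upright on the mat at (457,221) and (452,177), and the ring hasn't moved. Yellow is next.

>>> play_rows:
  commands:
    - {"delta_rot": [0, 0, 0], "travel": [-0.003, -0.02, 0.3], "gripper": 0.36}
    - {"delta_rot": [0, 0, 0], "travel": [-0.003, -0.02, 0.6], "gripper": 0.36}
    - {"delta_rot": [0, 0, 0], "travel": [-0.003, -0.02, 0.85], "gripper": 0.36}
    - {"delta_rot": [0, 0, 0], "travel": [-0.003, -0.02, 0.96], "gripper": 0.36}
    - {"delta_rot": [0, 0, 0], "travel": [-0.003, -0.02, 0.96], "gripper": 0.36}
    - {"delta_rot": [0, 0, 0], "travel": [-0.003, -0.02, 0.96], "gripper": -1}
    - {"delta_rot": [0, 0, 0], "travel": [-0.003, -0.02, 0.96], "gripper": -1}
    - {"delta_rot": [0, 0, 0], "travel": [-0.003, -0.02, 0.96], "gripper": -1}
    - {"delta_rot": [0, 0, 0], "travel": [-0.003, -0.02, 0.96], "gripper": -1}
    - {"delta_rot": [0, 0, 0], "travel": [-0.003, -0.02, 0.96], "gripper": -1}
    - {"delta_rot": [0, 0, 0], "travel": [-0.003, -0.02, 0.96], "gripper": -1}

```text
clock: 18.75
tool_pos: [0.6225, 0.0824, 0.0697]
eef_rot: [0.994, -0.113, 0.0, 0.0]
contact_force: [-0.7, -2.2, 6.0]
opening: 0.273
```

>>> play_rows:
  commands:
    - {"delta_rot": [0, 0, 0], "travel": [0, 0, -0.2], "gripper": -1}
    - {"delta_rot": [0, 0, 0], "travel": [0, 0, -0.5], "gripper": -1}
    - {"delta_rot": [0, 0, 0], "travel": [0, 0, -0.8], "gripper": -1}
    - {"delta_rot": [0, 0, 0], "travel": [0, 0, -0.97], "gripper": -1}
    - {"delta_rot": [0, 0, 0], "travel": [0, 0, -0.97], "gripper": -1}

```text
clock: 19.38
tool_pos: [0.6228, 0.0839, 0.2155]
eef_rot: [0.994, -0.113, 0.001, -0.001]
contact_force: [0.1, 0.0, -5.3]
opening: 0.273
```

>>> play_rows:
  commands:
    - {"delta_rot": [0, 0, 0], "travel": [-0.04, 0.15, 0], "gripper": -1}
    - {"delta_rot": [0, 0, 0], "travel": [-0.12, 0.4, 0], "gripper": -1}
    - {"delta_rot": [0, 0, 0], "travel": [-0.22, 0.7, 0], "gripper": -1}
    - {"delta_rot": [0, 0, 0], "travel": [-0.3, 0.96, 0], "gripper": -1}

```text
clock: 19.88
tool_pos: [0.5433, -0.0482, 0.2123]
eef_rot: [0.994, -0.113, -0.003, 0.0]
contact_force: [0.5, -0.7, -5.2]
opening: 0.27
```

>>> play_rows:
  commands:
    - {"delta_rot": [0, 0, 0], "travel": [-0.1, 0.33, 0], "gripper": -1}
    - {"delta_rot": [0, 0, 0], "travel": [-0.2, 0.65, 0], "gripper": -1}
    - {"delta_rot": [0, 0, 0], "travel": [-0.3, 0.96, 0], "gripper": -1}

```text
clock: 20.25
tool_pos: [0.4676, -0.1779, 0.2127]
eef_rot: [0.994, -0.113, -0.002, -0.0]
contact_force: [0.3, -0.7, -5.1]
opening: 0.274
```

>>> play_rows:
  commands:
    - {"delta_rot": [0, 0, 0], "travel": [-0.1, 0.33, 0], "gripper": -1}
    - {"delta_rot": [0, 0, 0], "travel": [-0.2, 0.65, 0], "gripper": -1}
    - {"delta_rot": [0, 0, 0], "travel": [-0.27, 0.85, 0], "gripper": -1}
    - {"delta_rot": [0, 0, 0], "travel": [-0.3, 0.96, 0], "gripper": -1}
    - {"delta_rot": [0, 0, 0], "travel": [-0.3, 0.96, 0], "gripper": -1}
    - {"delta_rot": [0, 0, 0], "travel": [-0.3, 0.96, 0], "gripper": -1}

```text
clock: 21.0
tool_pos: [0.3948, -0.3055, 0.2143]
eef_rot: [0.994, -0.112, 0.0, -0.001]
contact_force: [1.3, -0.1, -4.7]
opening: 0.269
```

```bash
python3 st.py m1
```

```text
t 21.0 p [ 0.3948 -0.3055  0.2143] yaw -12.81 down [ 0.     0.002 -1.   ] open 0.269 F [ 1.3 -0.1 -4.7] q [ 0.57  0.56 -0.    1.97 -0.    0.61 -1.23]
m1 [-0.005, 0.034, -0.0]
```

>>> play_rows:
  commands:
    - {"delta_rot": [0, 0, 0], "travel": [-0.005, 0.025, 0.3], "gripper": -1}
    - {"delta_rot": [0, 0, 0], "travel": [-0.005, 0.025, 0.6], "gripper": -1}
    - {"delta_rot": [0, 0, 0], "travel": [-0.005, 0.025, 0.8], "gripper": -1}
    - {"delta_rot": [0, 0, 0], "travel": [-0.005, 0.025, 0.95], "gripper": -1}
    - {"delta_rot": [0, 0, 0], "travel": [-0.005, 0.025, 1], "gripper": -1}
    - {"delta_rot": [0, 0, 0], "travel": [-0.005, 0.025, 1], "gripper": -1}
    - {"delta_rot": [0, 0, 0], "travel": [-0.005, 0.025, 1], "gripper": -1}

```text
clock: 21.88
tool_pos: [0.3932, -0.3107, 0.0653]
eef_rot: [0.994, -0.112, 0.001, 0.0]
contact_force: [0.3, 0.2, -5.8]
opening: 0.274
```

>>> play_rows:
  commands:
    - {"delta_rot": [0, 0, 0], "travel": [0, 0, 0.006], "gripper": -1}
    - {"delta_rot": [0, 0, 0], "travel": [0, 0, 0.006], "gripper": -1}
    - {"delta_rot": [0, 0, 0], "travel": [0, 0, 0.006], "gripper": 0.36}
    - {"delta_rot": [0, 0, 0], "travel": [0, 0, 0.006], "gripper": 0.36}
    - {"delta_rot": [0, 0, 0], "travel": [0, 0, 0.006], "gripper": 0.36}
    - {"delta_rot": [0, 0, 0], "travel": [0, 0, 0.006], "gripper": 0.36}
    - {"delta_rot": [0, 0, 0], "travel": [0, 0, -0.3], "gripper": 0.36}
    - {"delta_rot": [0, 0, 0], "travel": [0, 0, -0.65], "gripper": 0.36}
    - {"delta_rot": [0, 0, 0], "travel": [0, 0, -0.99], "gripper": 0.36}
    - {"delta_rot": [0, 0, 0], "travel": [0, 0, -0.99], "gripper": 0.36}

```text
clock: 23.12
tool_pos: [0.3939, -0.3124, 0.2166]
eef_rot: [0.994, -0.113, 0.004, 0.002]
contact_force: [0.4, 0.0, -1.0]
opening: 0.68
```

>>> play_rows:
  commands:
    - {"delta_rot": [0, 0, 0], "travel": [0.34, -0.9, 0], "gripper": 0.36}
    - {"delta_rot": [0, 0, 0], "travel": [0.34, -0.9, 0], "gripper": 0.36}
    - {"delta_rot": [0, 0, 0], "travel": [0.34, -0.9, 0], "gripper": 0.36}

```text
clock: 23.5
tool_pos: [0.4739, -0.1861, 0.212]
eef_rot: [0.994, -0.11, -0.0, -0.001]
contact_force: [-1.0, -0.3, -1.2]
opening: 0.683
```

>>> play_rows:
  commands:
    - {"delta_rot": [0, 0, 0], "travel": [0.34, -0.9, 0], "gripper": 0.36}
    - {"delta_rot": [0, 0, 0], "travel": [0.34, -0.9, 0], "gripper": 0.36}
    - {"delta_rot": [0, 0, 0], "travel": [0.34, -0.9, 0], "gripper": 0.36}

```text
clock: 23.88
tool_pos: [0.5535, -0.0655, 0.2118]
eef_rot: [0.994, -0.109, -0.001, -0.001]
contact_force: [-0.8, 0.2, -0.4]
opening: 0.68
```

>>> play_rows:
  commands:
    - {"delta_rot": [0, 0, 0], "travel": [0.23, -0.64, 0], "gripper": 0.7}
    - {"delta_rot": [0, 0, 0], "travel": [0.23, -0.64, 0], "gripper": 0.7}
    - {"delta_rot": [0, 0, 0], "travel": [0.23, -0.64, 0], "gripper": 0.7}
    - {"delta_rot": [0, 0, 0], "travel": [0.23, -0.64, 0], "gripper": 0.7}
    - {"delta_rot": [0, 0, 0], "travel": [0.23, -0.64, 0], "gripper": 0.7}

```text
clock: 24.5
tool_pos: [0.6063, 0.0127, 0.2129]
eef_rot: [0.993, -0.114, -0.001, 0.001]
contact_force: [1.0, 1.2, 0.8]
opening: 0.85
```

```bash
python3 st.py ring
python3 - <<'E'
from m import *
s=snap('top');W=cloud(s)
for k,c in dict(red=(.483,-.301),blue=(.572,-.292),yel=(.393,-.31)).items(): print(k,disc(W,c,.095,.125,.035))
print('ring',disc(W,(.61,.014),.03,.042,.032))
save(snap('wrist'),'wrist3.png')
E
```

```text
t 24.5 p [0.6063 0.0127 0.2129] yaw -13.15 down [-0.001 -0.002 -1.   ] open 0.85 F [1.  1.2 0.8] q [-0.14  0.69  0.08  1.66 -0.07  0.79 -1.83]
ring [0.014, -0.032, -0.0]
red (array([ 0.4832, -0.301 ,  0.1048,  0.0123]), array([ 0.4828, -0.2999]), 161)
blue (array([ 0.5725, -0.2945,  0.1047,  0.013 ]), array([ 0.5714, -0.2933]), 162)
yel (array([ 0.3924, -0.3113,  0.1052,  0.0126]), array([ 0.3925, -0.3104]), 169)
ring None
```

View pics/wrist3.png

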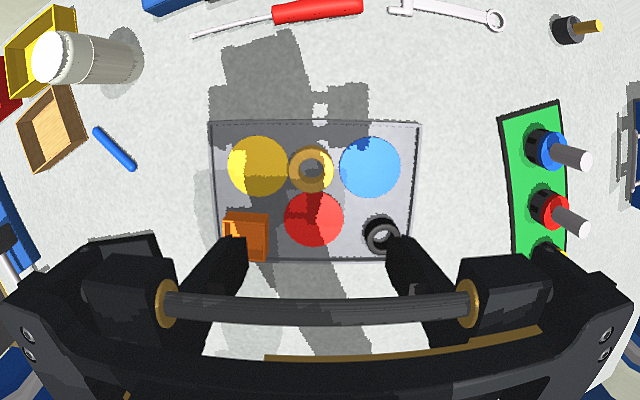

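All three chucks stand on the mat. The ring is at (311,170) in the wrist view, square to the jaws and clear of obstacles.

>>> play_rows:
  commands:
    - {"delta_rot": [0, 0, 0], "travel": [0.014, -0.03, 0.3], "gripper": 0.7}
    - {"delta_rot": [0, 0, 0], "travel": [0.014, -0.03, 0.6], "gripper": 0.7}
    - {"delta_rot": [0, 0, 0], "travel": [0.014, -0.03, 0.85], "gripper": 0.7}
    - {"delta_rot": [0, 0, 0], "travel": [0.014, -0.03, 0.9], "gripper": 0.7}
    - {"delta_rot": [0, 0, 0], "travel": [0.014, -0.03, 0.9], "gripper": 0.7}
    - {"delta_rot": [0, 0, 0], "travel": [0.014, -0.03, 0.9], "gripper": 0.7}
  force: 30

```text
clock: 25.35
tool_pos: [0.6116, 0.0188, 0.08]
eef_rot: [0.994, -0.113, 0.002, -0.0]
contact_force: [0.9, 0.6, 0.2]
opening: 0.85
```

```bash
python3 st.py ring
```

```text
t 25.35 p [0.6116 0.0188 0.08  ] yaw -12.99 down [ 0.003  0.    -1.   ] open 0.85 F [0.9 0.6 0.2] q [-0.14  0.89  0.05  1.73 -0.08  0.52 -1.83]
ring [-0.011, 0.016, -0.0]
```

>>> play_rows:
  commands:
    - {"delta_rot": [0, 0, 0], "travel": [-0.004, 0.006, 0.2], "gripper": 0.7}
    - {"delta_rot": [0, 0, 0], "travel": [-0.004, 0.006, 0.35], "gripper": 0.7}
    - {"delta_rot": [0, 0, 0], "travel": [-0.004, 0.006, 0.44], "gripper": 0.7}
    - {"delta_rot": [0, 0, 0], "travel": [-0.004, 0.006, 0.44], "gripper": 0.7}
    - {"delta_rot": [0, 0, 0], "travel": [-0.004, 0.006, 0.44], "gripper": 0.7}
    - {"delta_rot": [0, 0, 0], "travel": [-0.004, 0.006, 0.44], "gripper": -1}
    - {"delta_rot": [0, 0, 0], "travel": [-0.004, 0.006, 0.44], "gripper": -1}
    - {"delta_rot": [0, 0, 0], "travel": [-0.004, 0.006, 0.44], "gripper": -1}
    - {"delta_rot": [0, 0, 0], "travel": [-0.004, 0.006, 0.44], "gripper": -1}
    - {"delta_rot": [0, 0, 0], "travel": [-0.004, 0.006, 0.44], "gripper": -1}
    - {"delta_rot": [0, 0, 0], "travel": [-0.004, 0.006, 0.44], "gripper": -1}

```text
clock: 26.72
tool_pos: [0.6098, 0.0183, 0.0126]
eef_rot: [0.994, -0.113, 0.0, -0.0]
contact_force: [-0.8, 0.2, 5.0]
opening: 0.568
```

>>> play_rows:
  commands:
    - {"delta_rot": [0, 0, 0], "travel": [0, 0, -0.2], "gripper": -1}
    - {"delta_rot": [0, 0, 0], "travel": [0, 0, -0.5], "gripper": -1}
    - {"delta_rot": [0, 0, 0], "travel": [0, 0, -0.8], "gripper": -1}
    - {"delta_rot": [0, 0, 0], "travel": [0, 0, -1], "gripper": -1}
    - {"delta_rot": [0, 0, 0], "travel": [0, 0, -1], "gripper": -1}
    - {"delta_rot": [0, 0, 0], "travel": [0, 0, -1], "gripper": -1}

```text
clock: 27.48
tool_pos: [0.6082, 0.0182, 0.1604]
eef_rot: [0.994, -0.113, -0.002, 0.0]
contact_force: [-0.7, 0.0, -3.3]
opening: 0.569
```

```bash
python3 st.py spot
```

```text
t 27.475 p [0.6082 0.0182 0.1604] yaw -12.96 down [-0.003 -0.    -1.   ] open 0.569 F [-0.7  0.  -3.3] q [-0.14  0.77  0.07  1.7  -0.07  0.69 -1.83]
spot [-1.127, -1.86, 0.002]
```

>>> play_rows:
  commands:
    - {"delta_rot": [0, 0, 0], "travel": [-0.1, -0.16, 0], "gripper": -1}
    - {"delta_rot": [0, 0, 0], "travel": [-0.25, -0.4, 0], "gripper": -1}
    - {"delta_rot": [0, 0, 0], "travel": [-0.42, -0.7, 0], "gripper": -1}
    - {"delta_rot": [0, 0, 0], "travel": [-0.57, -0.93, 0], "gripper": -1}

```text
clock: 27.98
tool_pos: [0.5555, 0.1755, 0.1598]
eef_rot: [0.994, -0.112, -0.002, 0.0]
contact_force: [0.6, -0.2, -2.0]
opening: 0.563
```

>>> play_rows:
  commands:
    - {"delta_rot": [0, 0, 0], "travel": [-0.17, -0.3, 0], "gripper": -1}
    - {"delta_rot": [0, 0, 0], "travel": [-0.35, -0.6, 0], "gripper": -1}
    - {"delta_rot": [0, 0, 0], "travel": [-0.5, -0.83, 0], "gripper": -1}
    - {"delta_rot": [0, 0, 0], "travel": [-0.57, -0.93, 0], "gripper": -1}
    - {"delta_rot": [0, 0, 0], "travel": [-0.57, -0.93, 0], "gripper": -1}
    - {"delta_rot": [0, 0, 0], "travel": [-0.57, -0.93, 0], "gripper": -1}

```text
clock: 28.72
tool_pos: [0.5067, 0.3253, 0.1618]
eef_rot: [0.993, -0.115, 0.0, 0.001]
contact_force: [1.1, 0.2, -2.8]
opening: 0.566
```

```bash
python3 st.py spot
python3 - <<'E'
from h import *
save(snap('wrist'),'wrist4.png')
E
```

```text
t 28.725 p [0.5067 0.3253 0.1618] yaw -13.17 down [ 0.    -0.003 -1.   ] open 0.566 F [ 1.1  0.2 -2.8] q [-0.73  0.76  0.14  1.72 -0.15  0.67 -2.31]
spot [-0.008, -0.016, -0.0]
```

View pics/wrist4.png

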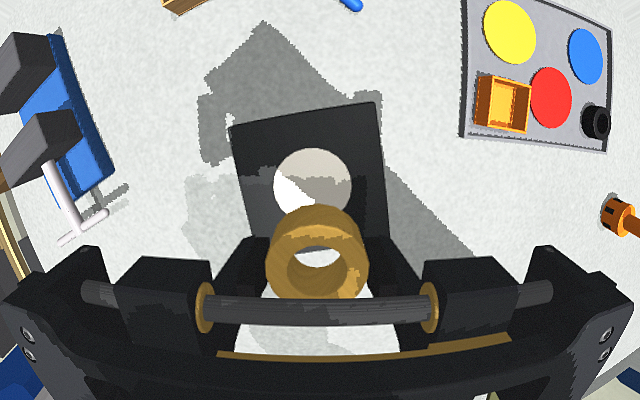

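>>> play_rows:
  commands:
    - {"delta_rot": [0, 0, 0], "travel": [-0.006, -0.006, 0.3], "gripper": -1}
    - {"delta_rot": [0, 0, 0], "travel": [-0.006, -0.006, 0.55], "gripper": -1}
    - {"delta_rot": [0, 0, 0], "travel": [-0.006, -0.006, 0.72], "gripper": -1}
    - {"delta_rot": [0, 0, 0], "travel": [-0.006, -0.006, 0.8], "gripper": -1}
    - {"delta_rot": [0, 0, 0], "travel": [-0.006, -0.006, 0.83], "gripper": -1}
    - {"delta_rot": [0, 0, 0], "travel": [-0.006, -0.006, 0.83], "gripper": -1}
    - {"delta_rot": [0, 0, 0], "travel": [-0.006, -0.006, 0.83], "gripper": -1}

```text
clock: 29.65
tool_pos: [0.5055, 0.33, 0.0386]
eef_rot: [0.994, -0.113, 0.001, -0.001]
contact_force: [-0.4, -0.8, -2.1]
opening: 0.567
```

```bash
python3 st.py spot
```

```text
t 29.65 p [0.5055 0.33   0.0386] yaw -12.97 down [ 0.002  0.001 -1.   ] open 0.567 F [-0.4 -0.8 -2.1] q [-0.71  0.95  0.09  1.77 -0.18  0.43 -2.29]
spot [0.006, 0.012, -0.0]
```

Still about 2 mm up, so I'll lower a little, release, and rise.

>>> play_rows:
  commands:
    - {"delta_rot": [0, 0, 0], "travel": [0, 0.01, 0.011], "gripper": -1}
    - {"delta_rot": [0, 0, 0], "travel": [0, 0.01, 0.011], "gripper": -1}
    - {"delta_rot": [0, 0, 0], "travel": [0, 0.01, 0.011], "gripper": -1}
    - {"delta_rot": [0, 0, 0], "travel": [0, 0.01, 0.011], "gripper": 0.7}
    - {"delta_rot": [0, 0, 0], "travel": [0, 0.01, 0.011], "gripper": 0.7}
    - {"delta_rot": [0, 0, 0], "travel": [0, 0.01, 0.011], "gripper": 0.7}
    - {"delta_rot": [0, 0, 0], "travel": [0, 0.01, 0.011], "gripper": 0.7}
    - {"delta_rot": [0, 0, 0], "travel": [0, 0, -0.2], "gripper": 0.7}
    - {"delta_rot": [0, 0, 0], "travel": [0, 0, -0.6], "gripper": 0.7}
    - {"delta_rot": [0, 0, 0], "travel": [0, 0, -1], "gripper": 0.36}
    - {"delta_rot": [0, 0, 0], "travel": [0, 0, -1], "gripper": 0.36}

```text
clock: 31.02
tool_pos: [0.5079, 0.3311, 0.1925]
eef_rot: [0.994, -0.113, 0.004, -0.003]
contact_force: [-0.2, -0.2, -0.5]
opening: 0.682
```

>>> play_rows:
  commands:
    - {"delta_rot": [0, 0, 0], "travel": [0.33, 0.85, -0.18], "gripper": 0.36}
    - {"delta_rot": [0, 0, 0], "travel": [0.33, 0.85, -0.18], "gripper": 0.36}
    - {"delta_rot": [0, 0, 0], "travel": [0.33, 0.85, -0.18], "gripper": 0.36}
    - {"delta_rot": [0, 0, 0], "travel": [0.33, 0.85, -0.18], "gripper": 0.36}

```text
clock: 31.52
tool_pos: [0.5243, 0.1934, 0.2141]
eef_rot: [0.993, -0.114, -0.001, 0.0]
contact_force: [-0.3, 0.1, 0.2]
opening: 0.681
```

>>> play_rows:
  commands:
    - {"delta_rot": [0, 0, 0], "travel": [0.33, 0.85, 0], "gripper": 0.36}
    - {"delta_rot": [0, 0, 0], "travel": [0.33, 0.85, 0], "gripper": 0.36}
    - {"delta_rot": [0, 0, 0], "travel": [0.33, 0.85, 0], "gripper": 0.36}

```text
clock: 31.9
tool_pos: [0.5443, 0.0558, 0.2139]
eef_rot: [0.993, -0.115, -0.0, 0.001]
contact_force: [0.2, 1.3, 0.9]
opening: 0.679
```

>>> play_rows:
  commands:
    - {"delta_rot": [0, 0, 0], "travel": [0.33, 0.85, 0], "gripper": 0.36}
    - {"delta_rot": [0, 0, 0], "travel": [0.33, 0.85, 0], "gripper": 0.36}
    - {"delta_rot": [0, 0, 0], "travel": [0.33, 0.85, 0], "gripper": 0.36}

```text
clock: 32.28
tool_pos: [0.5642, -0.0793, 0.214]
eef_rot: [0.993, -0.115, 0.0, 0.001]
contact_force: [-1.1, 1.6, -0.3]
opening: 0.68
```

>>> play_rows:
  commands:
    - {"delta_rot": [0, 0, 0], "travel": [0.33, 0.85, 0], "gripper": 0.36}
    - {"delta_rot": [0, 0, 0], "travel": [0.33, 0.85, 0], "gripper": 0.36}
    - {"delta_rot": [0, 0, 0], "travel": [0.33, 0.85, 0], "gripper": 0.36}
    - {"delta_rot": [0, 0, 0], "travel": [0.33, 0.85, 0], "gripper": 0.36}

```text
clock: 32.78
tool_pos: [0.5841, -0.2091, 0.2139]
eef_rot: [0.994, -0.112, -0.0, -0.001]
contact_force: [1.0, 0.7, 0.3]
opening: 0.68
```

```bash
cat >> go.py <<'E'
P.update(red=(.483,-.3007),blue=(.5722,-.294),yel=(.3925,-.311),padr=(.546,.0297),padb=(.593,-.0502),pady=(.622,.0806))
E
python3 st.py blue red yel
python3 - <<'E'
from m import *
s=snap('top');W=cloud(s);save(s,'top5.png')
print('ring',disc(W,(.506,.328),.05,.07,.04))
w=(s['color'].min(-1)>140)&(abs(W[...,2]-.029)<.006)&(np.hypot(W[...,0]-.506,W[...,1]-.328)<.06)
print('spot',cv2.minEnclosingCircle(W[w][:,:2].astype(np.float32)))
C=s['color'].astype(int); t=(abs(W[...,2]-.009)<.005)&(np.ptp(C,-1)>80)
for k,c in dict(r=(.546,.03),b=(.593,-.05),y=(.622,.08)).items():
    m=t&(np.hypot(W[...,0]-c[0],W[...,1]-c[1])<.045)
    if m.sum()>20: print(k,cv2.minEnclosingCircle(W[m][:,:2].astype(np.float32)),W[m].mean(0).round(4),m.sum())
for k,c in dict(red=(.483,-.301),blue=(.572,-.292),yel=(.393,-.31)).items(): print(k,disc(W,c,.095,.125,.035))
E
```

```text
t 32.775 p [ 0.5841 -0.2091  0.2139] yaw -12.84 down [-0.     0.002 -1.   ] open 0.68 F [1.  0.7 0.3] q [ 0.24  0.71  0.06  1.61 -0.06  0.82 -1.47]
blue [0.049, 0.569, -0.001]
red [-0.521, 0.745, -0.001]
yel [-1.094, 0.946, -0.001]
ring (array([0.5043, 0.3272, 0.0594, 0.0251]), array([0.504 , 0.3263]), 427)
spot ((0.5057180523872375, 0.3295593559741974), 0.0389995351433754)
r ((0.5445914268493652, 0.030989307910203934), 0.0374026857316494) [0.5441 0.0307 0.0099] 1009
b ((0.5966636538505554, -0.045514583587646484), 0.03569651022553444) [ 0.6018 -0.0418  0.0099] 566
y ((0.6245809197425842, 0.07995463162660599), 0.03797820582985878) [0.6239 0.0792 0.0098] 981
red (array([ 0.4838, -0.3011,  0.1048,  0.0129]), array([ 0.4829, -0.2999]), 160)
blue (array([ 0.5723, -0.2946,  0.1049,  0.0129]), array([ 0.5715, -0.2933]), 161)
yel None
```

View pics/top5.png

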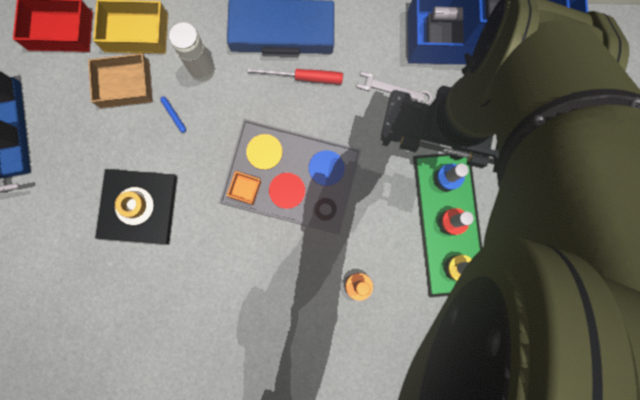

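The ring lies flat on the white spot at (131,204), about 2 mm off centre. The chucks still stand on the mat. Now I'll return blue.

>>> play_rows:
  commands:
    - {"delta_rot": [0, 0, 0], "travel": [0.05, 0.57, 0], "gripper": 0.36}
    - {"delta_rot": [0, 0, 0], "travel": [0.05, 0.57, 0], "gripper": 0.36}
    - {"delta_rot": [0, 0, 0], "travel": [0.05, 0.57, 0], "gripper": 0.36}
    - {"delta_rot": [0, 0, 0], "travel": [0.05, 0.57, 0], "gripper": 0.36}
    - {"delta_rot": [0, 0, 0], "travel": [0.05, 0.57, 0], "gripper": 0.36}
  force: 40

```text
clock: 33.45
tool_pos: [0.5724, -0.2938, 0.2147]
eef_rot: [0.994, -0.111, 0.0, -0.001]
contact_force: [0.9, -0.7, 0.6]
opening: 0.678
```

```bash
cat >> go.py <<'E'
P.update(padr=(.545,.031),padb=(.594,-.048),pady=(.623,.0805))
E
python3 st.py blue
```

```text
t 33.45 p [ 0.5724 -0.2938  0.2147] yaw -12.76 down [ 0.     0.002 -1.   ] open 0.678 F [ 0.9 -0.7  0.6] q [ 0.38  0.74  0.05  1.54 -0.05  0.87 -1.35]
blue [-0.001, 0.001, -0.0]
```

>>> play_rows:
  commands:
    - {"delta_rot": [0, 0, 0], "travel": [0, 0, 0.3], "gripper": 0.36}
    - {"delta_rot": [0, 0, 0], "travel": [0, 0, 0.6], "gripper": 0.36}
    - {"delta_rot": [0, 0, 0], "travel": [0, 0, 0.88], "gripper": 0.36}
    - {"delta_rot": [0, 0, 0], "travel": [0, 0, 1], "gripper": 0.36}
    - {"delta_rot": [0, 0, 0], "travel": [0, 0, 1], "gripper": 0.36}
    - {"delta_rot": [0, 0, 0], "travel": [0, 0, 1], "gripper": -1}
    - {"delta_rot": [0, 0, 0], "travel": [0, 0, 1], "gripper": -1}
    - {"delta_rot": [0, 0, 0], "travel": [0, 0, 1], "gripper": -1}
    - {"delta_rot": [0, 0, 0], "travel": [0, 0, 1], "gripper": -1}
    - {"delta_rot": [0, 0, 0], "travel": [0, 0, 1], "gripper": -1}
    - {"delta_rot": [0, 0, 0], "travel": [0, 0, 1], "gripper": -1}

```text
clock: 34.83
tool_pos: [0.5722, -0.2961, 0.0653]
eef_rot: [0.994, -0.113, 0.001, -0.0]
contact_force: [0.4, 3.3, 5.8]
opening: 0.273
```

>>> play_rows:
  commands:
    - {"delta_rot": [0, 0, 0], "travel": [0, 0, -0.2], "gripper": -1}
    - {"delta_rot": [0, 0, 0], "travel": [0, 0, -0.5], "gripper": -1}
    - {"delta_rot": [0, 0, 0], "travel": [0, 0, -0.8], "gripper": -1}
    - {"delta_rot": [0, 0, 0], "travel": [0, 0, -1], "gripper": -1}
    - {"delta_rot": [0, 0, 0], "travel": [0, 0, -1], "gripper": -1}

```text
clock: 35.45
tool_pos: [0.5718, -0.2982, 0.216]
eef_rot: [0.994, -0.113, 0.001, 0.001]
contact_force: [0.5, -0.8, -4.6]
opening: 0.268
```

>>> play_rows:
  commands:
    - {"delta_rot": [0, 0, 0], "travel": [-0.02, -0.15, 0], "gripper": -1}
    - {"delta_rot": [0, 0, 0], "travel": [-0.05, -0.4, 0], "gripper": -1}
    - {"delta_rot": [0, 0, 0], "travel": [-0.1, -0.75, 0], "gripper": -1}
    - {"delta_rot": [0, 0, 0], "travel": [-0.14, -1, 0], "gripper": -1}

```text
clock: 35.95
tool_pos: [0.5832, -0.1406, 0.212]
eef_rot: [0.994, -0.111, -0.003, -0.001]
contact_force: [-0.1, -0.0, -5.0]
opening: 0.27
```

>>> play_rows:
  commands:
    - {"delta_rot": [0, 0, 0], "travel": [-0.04, -0.25, 0], "gripper": -1}
    - {"delta_rot": [0, 0, 0], "travel": [-0.06, -0.45, 0], "gripper": -1}
    - {"delta_rot": [0, 0, 0], "travel": [-0.088, -0.63, 0], "gripper": -1}
    - {"delta_rot": [0, 0, 0], "travel": [-0.088, -0.63, 0], "gripper": -1}
    - {"delta_rot": [0, 0, 0], "travel": [-0.088, -0.63, 0], "gripper": -1}
    - {"delta_rot": [0, 0, 0], "travel": [-0.088, -0.63, 0], "gripper": -1}

```text
clock: 36.7
tool_pos: [0.5923, -0.0521, 0.214]
eef_rot: [0.994, -0.114, -0.001, 0.001]
contact_force: [0.1, -0.4, -3.9]
opening: 0.272
```

```bash
python3 st.py padb
```

```text
t 36.7 p [ 0.5923 -0.0521  0.214 ] yaw -13.07 down [-0.001 -0.001 -1.   ] open 0.272 F [ 0.1 -0.4 -3.9] q [-0.04  0.68  0.09  1.7  -0.08  0.77 -1.71]
padb [0.005, -0.029, -0.0]
```

>>> play_rows:
  commands:
    - {"delta_rot": [0, 0, 0], "travel": [0.003, -0.02, 0.3], "gripper": -1}
    - {"delta_rot": [0, 0, 0], "travel": [0.003, -0.02, 0.6], "gripper": -1}
    - {"delta_rot": [0, 0, 0], "travel": [0.003, -0.02, 0.8], "gripper": -1}
    - {"delta_rot": [0, 0, 0], "travel": [0.003, -0.02, 0.92], "gripper": -1}
    - {"delta_rot": [0, 0, 0], "travel": [0.003, -0.02, 0.96], "gripper": -1}
    - {"delta_rot": [0, 0, 0], "travel": [0.003, -0.02, 0.96], "gripper": -1}
    - {"delta_rot": [0, 0, 0], "travel": [0.003, -0.02, 0.96], "gripper": -1}

```text
clock: 37.58
tool_pos: [0.595, -0.0483, 0.0718]
eef_rot: [0.994, -0.113, 0.001, 0.0]
contact_force: [-0.0, -0.2, -4.4]
opening: 0.271
```

```bash
python3 st.py padb
```

```text
t 37.575 p [ 0.595  -0.0483  0.0718] yaw -12.99 down [ 0.002 -0.    -1.   ] open 0.271 F [-0.  -0.2 -4.4] q [-0.03  0.89  0.06  1.78 -0.1   0.47 -1.71]
padb [-0.007, -0.001, -0.0]
```

>>> play_rows:
  commands:
    - {"delta_rot": [0, 0, 0], "travel": [0, 0, 0.009], "gripper": -1}
    - {"delta_rot": [0, 0, 0], "travel": [0, 0, 0.009], "gripper": -1}
    - {"delta_rot": [0, 0, 0], "travel": [0, 0, 0.009], "gripper": 0.36}
    - {"delta_rot": [0, 0, 0], "travel": [0, 0, 0.009], "gripper": 0.36}
    - {"delta_rot": [0, 0, 0], "travel": [0, 0, 0.009], "gripper": 0.36}
    - {"delta_rot": [0, 0, 0], "travel": [0, 0, 0.009], "gripper": 0.36}
    - {"delta_rot": [0, 0, 0], "travel": [0, 0, -0.3], "gripper": 0.36}
    - {"delta_rot": [0, 0, 0], "travel": [0, 0, -0.65], "gripper": 0.36}
    - {"delta_rot": [0, 0, 0], "travel": [0, 0, -0.96], "gripper": 0.36}
    - {"delta_rot": [0, 0, 0], "travel": [0, 0, -0.96], "gripper": 0.36}

```text
clock: 38.83
tool_pos: [0.5966, -0.0485, 0.2186]
eef_rot: [0.994, -0.113, 0.004, -0.0]
contact_force: [-1.5, -0.2, -0.7]
opening: 0.678
```

>>> play_rows:
  commands:
    - {"delta_rot": [0, 0, 0], "travel": [-0.17, 0.9, 0], "gripper": 0.36}
    - {"delta_rot": [0, 0, 0], "travel": [-0.17, 0.9, 0], "gripper": 0.36}
    - {"delta_rot": [0, 0, 0], "travel": [-0.17, 0.9, 0], "gripper": 0.36}

```text
clock: 39.2
tool_pos: [0.5355, -0.1794, 0.2138]
eef_rot: [0.993, -0.117, -0.002, 0.002]
contact_force: [0.1, 0.4, 0.3]
opening: 0.683
```

>>> play_rows:
  commands:
    - {"delta_rot": [0, 0, 0], "travel": [-0.17, 0.91, 0], "gripper": 0.36}
    - {"delta_rot": [0, 0, 0], "travel": [-0.17, 0.91, 0], "gripper": 0.36}
    - {"delta_rot": [0, 0, 0], "travel": [-0.17, 0.91, 0], "gripper": 0.36}
    - {"delta_rot": [0, 0, 0], "travel": [-0.17, 0.91, 0], "gripper": 0.36}
    - {"delta_rot": [0, 0, 0], "travel": [-0.17, 0.91, 0], "gripper": 0.36}
    - {"delta_rot": [0, 0, 0], "travel": [-0.17, 0.91, 0], "gripper": 0.36}

```text
clock: 39.95
tool_pos: [0.4847, -0.2989, 0.2145]
eef_rot: [0.994, -0.111, 0.0, -0.001]
contact_force: [-0.3, -0.7, -0.7]
opening: 0.681
```

```bash
python3 st.py red
python3 - <<'E'
from m import *
s=snap('top');W=cloud(s)
for k,c in dict(red=(.483,-.301),blue=(.594,-.048),yel=(.393,-.31)).items(): print(k,disc(W,c,.095,.125,.035))
E
```

```text
t 39.95 p [ 0.4847 -0.2989  0.2145] yaw -12.76 down [ 0.     0.001 -1.   ] open 0.681 F [-0.3 -0.7 -0.7] q [ 0.45  0.64  0.04  1.77 -0.04  0.73 -1.28]
red [-0.008, 0.014, -0.0]
red (array([ 0.482 , -0.3006,  0.1043,  0.012 ]), array([ 0.4784, -0.2973]), 84)
blue (array([ 0.5943, -0.0484,  0.1097,  0.0129]), array([ 0.5929, -0.0478]), 161)
yel (array([ 0.3923, -0.3115,  0.1048,  0.0127]), array([ 0.3927, -0.3103]), 173)
```

>>> play_rows:
  commands:
    - {"delta_rot": [0, 0, 0], "travel": [-0.006, 0.01, 0.3], "gripper": 0.36}
    - {"delta_rot": [0, 0, 0], "travel": [-0.006, 0.01, 0.6], "gripper": 0.36}
    - {"delta_rot": [0, 0, 0], "travel": [-0.006, 0.01, 0.88], "gripper": 0.36}
    - {"delta_rot": [0, 0, 0], "travel": [-0.006, 0.01, 1], "gripper": 0.36}
    - {"delta_rot": [0, 0, 0], "travel": [-0.006, 0.01, 1], "gripper": 0.36}
    - {"delta_rot": [0, 0, 0], "travel": [-0.006, 0.01, 1], "gripper": -1}
    - {"delta_rot": [0, 0, 0], "travel": [-0.006, 0.01, 1], "gripper": -1}
    - {"delta_rot": [0, 0, 0], "travel": [-0.006, 0.01, 1], "gripper": -1}
    - {"delta_rot": [0, 0, 0], "travel": [-0.006, 0.01, 1], "gripper": -1}
    - {"delta_rot": [0, 0, 0], "travel": [-0.006, 0.01, 1], "gripper": -1}
    - {"delta_rot": [0, 0, 0], "travel": [-0.006, 0.01, 1], "gripper": -1}

```text
clock: 41.38
tool_pos: [0.4828, -0.3019, 0.0652]
eef_rot: [0.994, -0.113, 0.0, -0.0]
contact_force: [0.4, 2.2, 6.3]
opening: 0.271
```

>>> play_rows:
  commands:
    - {"delta_rot": [0, 0, 0], "travel": [0, 0, -0.2], "gripper": -1}
    - {"delta_rot": [0, 0, 0], "travel": [0, 0, -0.5], "gripper": -1}
    - {"delta_rot": [0, 0, 0], "travel": [0, 0, -0.8], "gripper": -1}
    - {"delta_rot": [0, 0, 0], "travel": [0, 0, -1], "gripper": -1}
    - {"delta_rot": [0, 0, 0], "travel": [0, 0, -1], "gripper": -1}

```text
clock: 42.0
tool_pos: [0.4828, -0.3035, 0.2159]
eef_rot: [0.994, -0.113, 0.002, 0.001]
contact_force: [-0.2, -0.0, -4.8]
opening: 0.273
```

>>> play_rows:
  commands:
    - {"delta_rot": [0, 0, 0], "travel": [0, -0.15, 0], "gripper": -1}
    - {"delta_rot": [0, 0, 0], "travel": [-0.01, -0.4, 0], "gripper": -1}
    - {"delta_rot": [0, 0, 0], "travel": [-0.03, -0.75, 0], "gripper": -1}
    - {"delta_rot": [0, 0, 0], "travel": [-0.04, -1, 0], "gripper": -1}

```text
clock: 42.5
tool_pos: [0.5087, -0.152, 0.2122]
eef_rot: [0.994, -0.112, -0.002, -0.001]
contact_force: [0.5, -0.1, -4.9]
opening: 0.272
```

>>> play_rows:
  commands:
    - {"delta_rot": [0, 0, 0], "travel": [-0.01, -0.33, 0], "gripper": -1}
    - {"delta_rot": [0, 0, 0], "travel": [-0.02, -0.65, 0], "gripper": -1}
    - {"delta_rot": [0, 0, 0], "travel": [-0.03, -0.85, 0], "gripper": -1}
    - {"delta_rot": [0, 0, 0], "travel": [-0.04, -1, 0], "gripper": -1}

```text
clock: 43.0
tool_pos: [0.5364, -0.0057, 0.2121]
eef_rot: [0.994, -0.112, -0.002, 0.0]
contact_force: [-0.3, -0.6, -4.6]
opening: 0.272
```

>>> play_rows:
  commands:
    - {"delta_rot": [0, 0, 0], "travel": [-0.01, -0.15, 0], "gripper": -1}
    - {"delta_rot": [0, 0, 0], "travel": [-0.015, -0.25, 0], "gripper": -1}
    - {"delta_rot": [0, 0, 0], "travel": [-0.015, -0.25, 0], "gripper": -1}
    - {"delta_rot": [0, 0, 0], "travel": [-0.015, -0.25, 0], "gripper": -1}
    - {"delta_rot": [0, 0, 0], "travel": [-0.015, -0.25, 0], "gripper": -1}

```text
clock: 43.62
tool_pos: [0.5439, 0.0281, 0.2146]
eef_rot: [0.993, -0.114, -0.0, 0.0]
contact_force: [-0.0, 0.1, -5.0]
opening: 0.274
```

```bash
python3 st.py padr
```

```text
t 43.625 p [0.5439 0.0281 0.2146] yaw -13.09 down [-0.    -0.001 -1.   ] open 0.274 F [-0.   0.1 -5. ] q [-0.2   0.62  0.11  1.85 -0.1   0.68 -1.84]
padr [0.003, -0.02, -0.0]
```

>>> play_rows:
  commands:
    - {"delta_rot": [0, 0, 0], "travel": [0.003, -0.015, 0.3], "gripper": -1}
    - {"delta_rot": [0, 0, 0], "travel": [0.003, -0.015, 0.6], "gripper": -1}
    - {"delta_rot": [0, 0, 0], "travel": [0.003, -0.015, 0.8], "gripper": -1}
    - {"delta_rot": [0, 0, 0], "travel": [0.003, -0.015, 0.92], "gripper": -1}
    - {"delta_rot": [0, 0, 0], "travel": [0.003, -0.015, 0.96], "gripper": -1}
    - {"delta_rot": [0, 0, 0], "travel": [0.003, -0.015, 0.96], "gripper": -1}
    - {"delta_rot": [0, 0, 0], "travel": [0.003, -0.015, 0.96], "gripper": -1}

```text
clock: 44.5
tool_pos: [0.5458, 0.0314, 0.0714]
eef_rot: [0.994, -0.113, 0.001, -0.0]
contact_force: [0.5, 0.5, -4.7]
opening: 0.267
```

```bash
python3 st.py padr
```

```text
t 44.5 p [0.5458 0.0314 0.0714] yaw -13.0 down [ 0.002 -0.    -1.   ] open 0.267 F [ 0.5  0.5 -4.7] q [-0.18  0.85  0.06  1.93 -0.12  0.36 -1.82]
padr [-0.005, 0.004, -0.0]
```

>>> play_rows:
  commands:
    - {"delta_rot": [0, 0, 0], "travel": [0, 0, 0.008], "gripper": -1}
    - {"delta_rot": [0, 0, 0], "travel": [0, 0, 0.008], "gripper": -1}
    - {"delta_rot": [0, 0, 0], "travel": [0, 0, 0.008], "gripper": 0.36}
    - {"delta_rot": [0, 0, 0], "travel": [0, 0, 0.008], "gripper": 0.36}
    - {"delta_rot": [0, 0, 0], "travel": [0, 0, 0.008], "gripper": 0.36}
    - {"delta_rot": [0, 0, 0], "travel": [0, 0, 0.008], "gripper": 0.36}
    - {"delta_rot": [0, 0, 0], "travel": [0, 0, -0.3], "gripper": 0.36}
    - {"delta_rot": [0, 0, 0], "travel": [0, 0, -0.65], "gripper": 0.36}
    - {"delta_rot": [0, 0, 0], "travel": [0, 0, -0.96], "gripper": 0.36}
    - {"delta_rot": [0, 0, 0], "travel": [0, 0, -0.96], "gripper": 0.36}

```text
clock: 45.75
tool_pos: [0.5474, 0.0317, 0.2181]
eef_rot: [0.994, -0.113, 0.004, -0.001]
contact_force: [-0.4, 0.0, -0.6]
opening: 0.681
```

>>> play_rows:
  commands:
    - {"delta_rot": [0, 0, 0], "travel": [-0.16, 0.82, 0], "gripper": 0.36}
    - {"delta_rot": [0, 0, 0], "travel": [-0.16, 0.82, 0], "gripper": 0.36}
    - {"delta_rot": [0, 0, 0], "travel": [-0.16, 0.82, 0], "gripper": 0.36}

```text
clock: 46.12
tool_pos: [0.4904, -0.0885, 0.2137]
eef_rot: [0.993, -0.118, -0.002, 0.002]
contact_force: [0.1, 0.7, 0.7]
opening: 0.68
```

>>> play_rows:
  commands:
    - {"delta_rot": [0, 0, 0], "travel": [-0.16, 0.82, 0], "gripper": 0.36}
    - {"delta_rot": [0, 0, 0], "travel": [-0.16, 0.82, 0], "gripper": 0.36}
    - {"delta_rot": [0, 0, 0], "travel": [-0.16, 0.82, 0], "gripper": 0.36}

```text
clock: 46.5
tool_pos: [0.4401, -0.2018, 0.2139]
eef_rot: [0.993, -0.118, -0.001, 0.001]
contact_force: [-0.8, -0.1, -0.2]
opening: 0.682
```

>>> play_rows:
  commands:
    - {"delta_rot": [0, 0, 0], "travel": [-0.16, 0.81, 0], "gripper": 0.36}
    - {"delta_rot": [0, 0, 0], "travel": [-0.16, 0.81, 0], "gripper": 0.36}
    - {"delta_rot": [0, 0, 0], "travel": [-0.16, 0.81, 0], "gripper": 0.36}
    - {"delta_rot": [0, 0, 0], "travel": [-0.16, 0.81, 0], "gripper": 0.36}
    - {"delta_rot": [0, 0, 0], "travel": [-0.16, 0.81, 0], "gripper": 0.36}
    - {"delta_rot": [0, 0, 0], "travel": [-0.16, 0.81, 0], "gripper": 0.36}

```text
clock: 47.25
tool_pos: [0.3934, -0.3086, 0.2146]
eef_rot: [0.994, -0.111, 0.0, -0.0]
contact_force: [-0.3, 0.1, -0.5]
opening: 0.677
```

```bash
python3 st.py yel
```

```text
t 47.25 p [ 0.3934 -0.3086  0.2146] yaw -12.79 down [ 0.     0.001 -1.   ] open 0.677 F [-0.3  0.1 -0.5] q [ 0.56  0.56  0.03  1.97 -0.03  0.61 -1.19]
yel [-0.002, 0.017, -0.0]
```

>>> play_rows:
  commands:
    - {"delta_rot": [0, 0, 0], "travel": [-0.002, 0.013, 0.3], "gripper": 0.36}
    - {"delta_rot": [0, 0, 0], "travel": [-0.002, 0.013, 0.6], "gripper": 0.36}
    - {"delta_rot": [0, 0, 0], "travel": [-0.002, 0.013, 0.88], "gripper": 0.36}
    - {"delta_rot": [0, 0, 0], "travel": [-0.002, 0.013, 1], "gripper": 0.36}
    - {"delta_rot": [0, 0, 0], "travel": [-0.002, 0.013, 1], "gripper": 0.36}
    - {"delta_rot": [0, 0, 0], "travel": [-0.002, 0.013, 1], "gripper": -1}
    - {"delta_rot": [0, 0, 0], "travel": [-0.002, 0.013, 1], "gripper": -1}
    - {"delta_rot": [0, 0, 0], "travel": [-0.002, 0.013, 1], "gripper": -1}
    - {"delta_rot": [0, 0, 0], "travel": [-0.002, 0.013, 1], "gripper": -1}
    - {"delta_rot": [0, 0, 0], "travel": [-0.002, 0.013, 1], "gripper": -1}
    - {"delta_rot": [0, 0, 0], "travel": [-0.002, 0.013, 1], "gripper": -1}

```text
clock: 48.62
tool_pos: [0.3921, -0.3116, 0.0652]
eef_rot: [0.994, -0.113, 0.0, -0.0]
contact_force: [0.9, 2.7, 5.6]
opening: 0.272
```

>>> play_rows:
  commands:
    - {"delta_rot": [0, 0, 0], "travel": [0, 0, -0.2], "gripper": -1}
    - {"delta_rot": [0, 0, 0], "travel": [0, 0, -0.5], "gripper": -1}
    - {"delta_rot": [0, 0, 0], "travel": [0, 0, -0.8], "gripper": -1}
    - {"delta_rot": [0, 0, 0], "travel": [0, 0, -1], "gripper": -1}
    - {"delta_rot": [0, 0, 0], "travel": [0, 0, -1], "gripper": -1}

```text
clock: 49.25
tool_pos: [0.3922, -0.3129, 0.2159]
eef_rot: [0.994, -0.113, 0.002, 0.001]
contact_force: [0.1, 0.8, -5.8]
opening: 0.272
```

>>> play_rows:
  commands:
    - {"delta_rot": [0, 0, 0], "travel": [0.04, -0.15, 0], "gripper": -1}
    - {"delta_rot": [0, 0, 0], "travel": [0.12, -0.4, 0], "gripper": -1}
    - {"delta_rot": [0, 0, 0], "travel": [0.22, -0.7, 0], "gripper": -1}
    - {"delta_rot": [0, 0, 0], "travel": [0.3, -0.96, 0], "gripper": -1}

```text
clock: 49.75
tool_pos: [0.4673, -0.1799, 0.2124]
eef_rot: [0.994, -0.113, -0.002, -0.0]
contact_force: [-0.2, -1.1, -5.9]
opening: 0.271
```

>>> play_rows:
  commands:
    - {"delta_rot": [0, 0, 0], "travel": [0.1, -0.33, 0], "gripper": -1}
    - {"delta_rot": [0, 0, 0], "travel": [0.2, -0.65, 0], "gripper": -1}
    - {"delta_rot": [0, 0, 0], "travel": [0.3, -0.96, 0], "gripper": -1}

```text
clock: 50.12
tool_pos: [0.5432, -0.0501, 0.2121]
eef_rot: [0.994, -0.113, -0.002, 0.0]
contact_force: [0.4, -0.8, -5.1]
opening: 0.271
```

>>> play_rows:
  commands:
    - {"delta_rot": [0, 0, 0], "travel": [0.1, -0.33, 0], "gripper": -1}
    - {"delta_rot": [0, 0, 0], "travel": [0.2, -0.65, 0], "gripper": -1}
    - {"delta_rot": [0, 0, 0], "travel": [0.27, -0.85, 0], "gripper": -1}
    - {"delta_rot": [0, 0, 0], "travel": [0.3, -0.96, 0], "gripper": -1}
    - {"delta_rot": [0, 0, 0], "travel": [0.3, -0.96, 0], "gripper": -1}
    - {"delta_rot": [0, 0, 0], "travel": [0.3, -0.96, 0], "gripper": -1}

```text
clock: 50.88
tool_pos: [0.6191, 0.0759, 0.214]
eef_rot: [0.993, -0.114, -0.001, 0.001]
contact_force: [-0.6, -0.8, -5.5]
opening: 0.274
```

```bash
python3 st.py pady
```

```text
t 50.875 p [0.6191 0.0759 0.214 ] yaw -13.12 down [-0.002 -0.002 -1.   ] open 0.274 F [-0.6 -0.8 -5.5] q [-0.26  0.72  0.12  1.6  -0.1   0.83 -1.9 ]
pady [0.018, -0.036, -0.0]
```

>>> play_rows:
  commands:
    - {"delta_rot": [0, 0, 0], "travel": [0.01, -0.02, 0.3], "gripper": -1}
    - {"delta_rot": [0, 0, 0], "travel": [0.01, -0.02, 0.6], "gripper": -1}
    - {"delta_rot": [0, 0, 0], "travel": [0.01, -0.02, 0.8], "gripper": -1}
    - {"delta_rot": [0, 0, 0], "travel": [0.01, -0.02, 0.92], "gripper": -1}
    - {"delta_rot": [0, 0, 0], "travel": [0.01, -0.02, 0.96], "gripper": -1}
    - {"delta_rot": [0, 0, 0], "travel": [0.01, -0.02, 0.96], "gripper": -1}
    - {"delta_rot": [0, 0, 0], "travel": [0.01, -0.02, 0.96], "gripper": -1}

```text
clock: 51.75
tool_pos: [0.6233, 0.0811, 0.0719]
eef_rot: [0.994, -0.113, 0.001, -0.0]
contact_force: [0.5, 0.6, -4.9]
opening: 0.274
```

```bash
python3 st.py pady
```

```text
t 51.75 p [0.6233 0.0811 0.0719] yaw -12.98 down [ 0.002  0.    -1.   ] open 0.274 F [ 0.5  0.6 -4.9] q [-0.25  0.92  0.08  1.68 -0.13  0.55 -1.89]
pady [-0.001, 0.005, -0.0]
```

Release, rise, and retreat over the now-empty mat so the cameras can see.

>>> play_rows:
  commands:
    - {"delta_rot": [0, 0, 0], "travel": [0, 0, 0.01], "gripper": -1}
    - {"delta_rot": [0, 0, 0], "travel": [0, 0, 0.01], "gripper": -1}
    - {"delta_rot": [0, 0, 0], "travel": [0, 0, 0.01], "gripper": 0.36}
    - {"delta_rot": [0, 0, 0], "travel": [0, 0, 0.01], "gripper": 0.36}
    - {"delta_rot": [0, 0, 0], "travel": [0, 0, 0.01], "gripper": 0.36}
    - {"delta_rot": [0, 0, 0], "travel": [0, 0, 0.01], "gripper": 0.36}
    - {"delta_rot": [0, 0, 0], "travel": [0, 0, -0.3], "gripper": 0.36}
    - {"delta_rot": [0, 0, 0], "travel": [0, 0, -0.65], "gripper": 0.36}
    - {"delta_rot": [0, 0, 0], "travel": [0, 0, -1], "gripper": 0.36}
    - {"delta_rot": [0, 0, 0], "travel": [0, 0, -1], "gripper": 0.36}

```text
clock: 53.0
tool_pos: [0.6254, 0.0813, 0.2254]
eef_rot: [0.994, -0.113, 0.005, -0.001]
contact_force: [-0.7, 0.5, -0.6]
opening: 0.68
```

>>> play_rows:
  commands:
    - {"delta_rot": [0, 0, 0], "travel": [-0.3, 0.95, -0.1], "gripper": 0.36}
    - {"delta_rot": [0, 0, 0], "travel": [-0.3, 0.95, -0.1], "gripper": 0.36}
    - {"delta_rot": [0, 0, 0], "travel": [-0.3, 0.95, -0.1], "gripper": 0.36}

```text
clock: 53.38
tool_pos: [0.5436, -0.0518, 0.2352]
eef_rot: [0.993, -0.116, -0.001, 0.001]
contact_force: [-0.8, 0.8, 0.4]
opening: 0.683
```

>>> play_rows:
  commands:
    - {"delta_rot": [0, 0, 0], "travel": [-0.3, 0.95, 0], "gripper": 0.36}
    - {"delta_rot": [0, 0, 0], "travel": [-0.3, 0.95, 0], "gripper": 0.36}
    - {"delta_rot": [0, 0, 0], "travel": [-0.3, 0.95, 0], "gripper": 0.36}

```text
clock: 53.75
tool_pos: [0.4673, -0.18, 0.2349]
eef_rot: [0.993, -0.116, -0.002, 0.001]
contact_force: [0.4, 0.6, 0.4]
opening: 0.687
```

>>> play_rows:
  commands:
    - {"delta_rot": [0, 0, 0], "travel": [-0.3, 0.95, 0], "gripper": 0.36}
    - {"delta_rot": [0, 0, 0], "travel": [-0.3, 0.95, 0], "gripper": 0.36}
    - {"delta_rot": [0, 0, 0], "travel": [-0.3, 0.95, 0], "gripper": 0.36}
    - {"delta_rot": [0, 0, 0], "travel": [-0.3, 0.95, 0], "gripper": 0.36}
    - {"delta_rot": [0, 0, 0], "travel": [-0.3, 0.95, 0], "gripper": 0.36}

```text
clock: 54.38
tool_pos: [0.3955, -0.3035, 0.2352]
eef_rot: [0.994, -0.112, -0.0, -0.001]
contact_force: [-0.6, 0.1, 0.2]
opening: 0.682
```

```bash
python3 st.py
python3 - <<'E'
from m import *
for n in ['top','scene']:
    s=snap(n);W=cloud(s);save(s,n+'9.png',(80,100,400,300) if n=='top' else (200,130,500,310),2.4)
    for k,c in dict(red=(.545,.031),blue=(.594,-.048),yel=(.623,.0805)).items(): print(n,k,disc(W,c,.095,.125,.035))
    print('ring',disc(W,(.506,.328),.05,.07,.04),'black',disc(W,(.506,-.049),.026,.036,.03))
E
```

```text
t 54.375 p [ 0.3955 -0.3035  0.2352] yaw -12.86 down [-0.     0.002 -1.   ] open 0.682 F [-0.6  0.1  0.2] q [ 0.53  0.53  0.05  1.95 -0.05  0.66 -1.18]
top red (array([0.5459, 0.0313, 0.1096, 0.0125]), array([0.5447, 0.0308]), 160)
top blue (array([ 0.5942, -0.048 ,  0.1096,  0.0124]), array([ 0.5929, -0.0478]), 162)
top yel (array([0.623 , 0.0804, 0.1097, 0.0125]), array([0.6215, 0.0798]), 160)
ring (array([0.5042, 0.3272, 0.0592, 0.0251]), array([0.5039, 0.3261]), 426) black (array([ 0.5055, -0.0478,  0.0289,  0.0217]), array([ 0.5052, -0.0482]), 236)
scene red (array([0.5477, 0.0303, 0.1077, 0.0126]), array([0.5506, 0.028 ]), 168)
scene blue (array([ 0.5963, -0.0484,  0.1081,  0.0143]), array([ 0.5987, -0.0509]), 205)
scene yel (array([0.6245, 0.0794, 0.1077, 0.013 ]), array([0.6274, 0.0769]), 182)
ring (array([0.5058, 0.3272, 0.0582, 0.0266]), array([0.5081, 0.3243]), 251) black (array([ 0.5065, -0.0493,  0.0285,  0.0231]), array([ 0.5075, -0.0489]), 187)
```

View pics/top9.png

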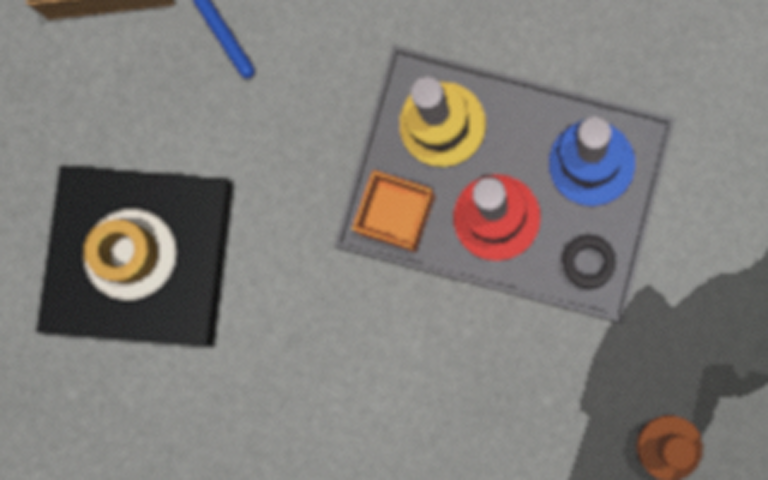

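View pics/scene9.png

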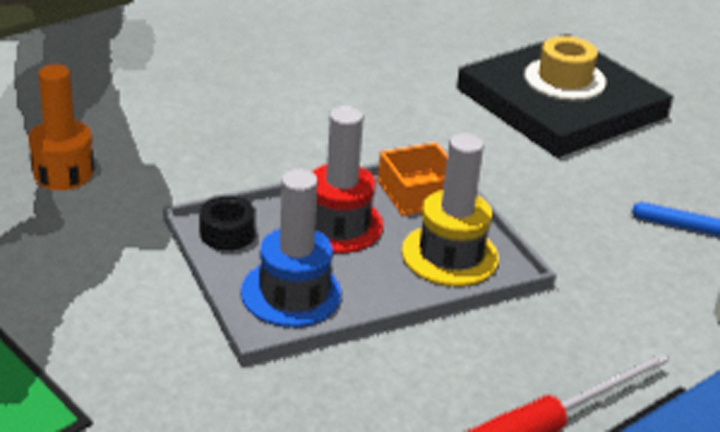

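Both views show all three chucks upright on their matching pads. The brass ring is flat within the white spot at (123,250) in the crop, which only appears shifted by parallax. The black ring, the orange box and the orange look-alike are undisturbed.

```bash
python3 -c "
from plant import r
print(r.finish_job())"
```

```text
the job is handed in; nothing more can be done
None
```

The job is done and handed in, at about 54 s on the robot's clock. I stood the red, blue and yellow chucks on the green mat, laid the brass ring on the white spot, then returned each chuck to the pad of its colour.

- **Chucks:** the last top and scene pictures show all three upright and within 2 to 3 mm of their pad centres; 12 mm is allowed.
- **Brass ring:** it lies flat on the spot, about 2 to 3 mm off centre, again with 12 mm allowed.
- **Left alone:** the black ring stayed in its tray corner to within about 1 mm. The orange look-alike was not touched.
- **Arm:** it was clear of everything, at rest over the empty mat. At every reading the force on the tool was under about 7 N.

No check failed. The two cameras disagreed by at most about 2 mm, which is their stated accuracy.

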